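# Sort locking clamps by feel: ratchet caught or open

### The arm

A 7-joint arm with a two-finger parallel gripper is mounted at the origin on the work surface. World frame = base frame: x ahead of the robot, y to its left, z up, the work surface at z = 0. Lengths are in mm, angles in rad, forces in N, time in s.
With the tool pointing down it reaches from about 400 to 850 mm from the base axis. Payload 10.4 kg.
Tool frame: the origin (TCP) lies between the finger pads; the fingertips stand ctrl.tip_extent ahead of it and the grasp point (between the pads) lies 5 mm behind it (ctrl.tip_extent is the distance from the TCP to the fingertips, in mm); x points along the fingers, y is the direction in which the jaws open and shut, and the axes are right-handed (so a half turn about x gives the same grasp; the last joint's range is limited). The gripper opens to 85 mm and grips with 20 to 120 N. Pads are 22 mm wide; open, the fingers measure 114 mm over their backs; the gripper's body (76 mm by 85 mm) begins 54 mm behind the grasp point. The pads swing forward as they close: fully open they stand 13 mm farther back than shut.
Start: joints at [1.25, 0.332, -0.065, 1.46, 0.022, 1.35, -0.088], TCP at [183.408, -597.506, 221.638] pointing down, gripper open.
Joint ranges: [-2.6, 2.6], [-0.5, 2.12], [-1.47, 1.34], [0.16, 2.42], [-1.27, 4.41], [0.06, 2.06], [-2.6, 2.6]. Speed limits (rad/s): [2.22, 2.22, 2.79, 2.79, 3.14, 3.14, 3.14].

### API

Orientations are given as a unit quaternion [x, y, z, w].
In Python, from bench import ctrl gives the robot as it stands.
- The arm moves only by the tool apply_moves, never from a script. Its argument "rows" is a list of rows, each an object of numbers: "wx", "wy", "wz": the turn, a rotation vector about the tool's x, y, z in degrees; "tx", "ty", "tz": the shift along the tool's x, y, z in m; "claw": the gripper command: -1 is fully open, 1 is shut, values between are in proportion. In form: [{"wx": .., "wy": .., "wz": .., "tx": .., "ty": .., "tz": .., "claw": ..}, ...]. A call has 1 to 20 rows; each row shifts and turns the commanded pose from where the row before left it, along the tool's axes as they then stand; what a row does not reach is not made up. A row lasts 1/8 s, in which the tool goes at most 62.5 mm and 10.7 degrees, less where a joint would pass 70% of its speed; a pose out of reach is approached as far as the arm can. A call with a gripper value outside its range is refused whole. The fingers move at their own pace and stop on an object; "grip_force" is the grip in N (left out, the last holds). Time passes only in rows, so rows that do not move let the fingers close. It gives the time, the measured TCP pose, the force and the opening at its end, in the units of the state.
- ctrl.sense(): the state, without advancing time (a new reading comes with each control period).
- ctrl.snapshot(name): name is "scene" or "top" or "wrist"; returns a dict with "pixels" (420x560x3 uint8, red, green, blue), "depth" (420x560 float32, mm along the optical axis (not along the pixel's ray), 0 where there is no reading), "camera_matrix" (3x3 intrinsics, pixels), "k1" (the pictures are not rectified: a ray, as slopes to the right and down, at radius r is drawn at 1 + k1 r^2 times it, then the intrinsics apply), "R" (3x3) and "t" (3): a world point X has camera coordinates R X + t; the wrist camera has in their place "T_tool_cam" (4x4, takes a point from camera to tool coordinates, whose origin is the TCP and whose axes are the tool frame's). Camera axes: x right, y down, z forward; pixel columns grow to the right and rows downward; lengths in mm; the calibration is good to about 2 mm. A picture is of the moment at which its call begins: read the wrist's pose just before it.
- ctrl.job_done(): hands the job in, once; it reports no verdict.
The state is a dict: "clock": time; "q": joint angles; "joint_velocities": joint speeds; "joint_efforts": joint torques, N m; "eef_pos": TCP position; "tcp_rot": TCP orientation; "force": force on the tool from outside, world axes, zero at the start; "wrist_torque": the same for the moment, N m; "finger_gap": finger opening in mm.
Only numpy, scipy, OpenCV 4.12 (cv2) and the standard library are available. Lean on these libraries where they do the work, as an engineer would, in place of code of your own. Each camera call takes 0.05 s, during which the arm holds its last target. There are 200 camera calls.

### The job

The four locking clamps on the bench look alike, but two are ratcheted shut and two have the ratchet open: squeeze the handles to feel which stand rigid (ratcheted) and which give (open), and squeeze the open ones fully closed. Lay the ratcheted ones flat on the floor of the rectangular tray and the open ones flat on the floor of the round dish, side by side and not on one another. Leave the jar, shells, brush and bottle where they are.

Things in the scene. Friction and masses are not known exactly. Their poses are not given: they have to be found in the camera images.
- clamp_a: steel locking clamp, 158 mm long, 12 mm thick, 50 to 110 g, lying flat. Origin: underside, mid-length; z up; x along the tool from the finger rings (x = -81 mm) over the pivot (17 mm) to jaws hidden in a white guard (23 to 77 mm, 14 to 20 wide). Two straight handle bars parallel to x from x = -56 to -10 mm, each 9 mm wide, 12 tall, outer faces at y = +-22 mm. All four clamps are alike
- clamp_b: same as clamp_a. How any of the four feels when pinched across the handle bars from above (say at x = -33 mm): a ratcheted clamp is rigid, its outer faces stay over 40 mm apart under any squeeze; an open one gives under 1 to 3 N until they are 28 to 32 mm apart, where it stops and stays. It can be lifted by the same pinch
- clamp_c: same as clamp_a. Which of the four are ratcheted cannot be seen; there are two of each. Outer faces of the handles are 41 to 44 mm apart as found, whichever kind
- clamp_d: same as clamp_a. On all four the pose reported is that of the half with the guard and the +y handle; the -y handle is the arm, hinged at the pivot
- clamp_a_arm (a joint): how far the handles of clamp_a are squeezed together, rad: 0 to 0.06 as found, whichever kind; about 0.28 when an open clamp is squeezed home, unchanged by a squeeze if ratcheted. The grip point is 50 mm from the pivot, so 0.1 rad is 5 mm
- clamp_b_arm (a joint): how far the handles of clamp_b are squeezed together, rad: 0 to 0.06 as found, whichever kind; about 0.28 when an open clamp is squeezed home, unchanged by a squeeze if ratcheted. The grip point is 50 mm from the pivot, so 0.1 rad is 5 mm
- clamp_c_arm (a joint): how far the handles of clamp_c are squeezed together, rad: 0 to 0.06 as found, whichever kind; about 0.28 when an open clamp is squeezed home, unchanged by a squeeze if ratcheted. The grip point is 50 mm from the pivot, so 0.1 rad is 5 mm
- clamp_d_arm (a joint): how far the handles of clamp_d are squeezed together, rad: 0 to 0.06 as found, whichever kind; about 0.28 when an open clamp is squeezed home, unchanged by a squeeze if ratcheted. The grip point is 50 mm from the pivot, so 0.1 rad is 5 mm
- tray: rectangular open steel tray, 190 x 210 mm outside (x by y), walls 4 mm thick and 20 mm high, inner floor about 4 mm above the table, fixed; origin underneath its centre, z up. For the clamps whose ratchet is caught. It stands to the robot's left or right, the dish on the other side.
- dish: round shallow steel dish, 220 mm across, walls 4 mm thick and 20 mm high, inner floor 4 mm above the table, fixed; origin underneath its centre, z up. For the clamps whose ratchet is open.
- jar: bystander: amber jar with white cap, 42 mm across, 42 mm high, standing between the clamps; origin under its centre
- shell_a: bystander: grey ear-mould shell, about 36 mm long and 14 mm high; origin under its round end
- shell_b: bystander: grey ear-mould shell, about 36 mm long and 14 mm high; origin under its round end
- brush: bystander: brush, 150 mm long, lying beyond the clamps; origin underneath its middle, x along it
- cement: bystander: white bottle, 36 mm across, 85 mm high, standing beyond the clamps; origin under its centre
Not all that is in view belongs to the job. Leave any pink look-alike of the clamp_a alone.

How it is judged (in metres and radians):
At the end, for the whole second after the job is handed in: Two clamps squeezed fully closed (arm over 0.23 rad) lie in the dish, middle within 80 mm of its centre; the two rigid ones (arm under 0.16) in the tray, middle within 75 mm (its x) and 80 mm (its y) of its centre; all flat on the floor within 0.1 rad and 6 mm, either face up, at rest (((value of joint clamp_a_arm below 0.16 rad and x of clamp_a in the frame of tray between -0.075 and 0.075 m and y of clamp_a in the frame of tray between -0.08 and 0.08 m) or (value of joint clamp_a_arm above 0.23 rad and horizontal distance between clamp_a and dish below 0.08 m)) and ((height (world z) of clamp_a below 0.01 m and angle between clamp_a's own z axis and vertical below 0.1 rad) or (height (world z) of clamp_a below 0.022 m and angle between clamp_a's own z axis and vertical above 3.04 rad)) and linear speed of each of clamp_a, clamp_b, clamp_c, clamp_d below 0.03 m/s and ((value of joint clamp_b_arm below 0.16 rad and x of clamp_b in the frame of tray between -0.075 and 0.075 m and y of clamp_b in the frame of tray between -0.08 and 0.08 m) or (value of joint clamp_b_arm above 0.23 rad and horizontal distance between clamp_b and dish below 0.08 m)) and ((height (world z) of clamp_b below 0.01 m and angle between clamp_b's own z axis and vertical below 0.1 rad) or (height (world z) of clamp_b below 0.022 m and angle between clamp_b's own z axis and vertical above 3.04 rad)) and ((value of joint clamp_c_arm below 0.16 rad and x of clamp_c in the frame of tray between -0.075 and 0.075 m and y of clamp_c in the frame of tray between -0.08 and 0.08 m) or (value of joint clamp_c_arm above 0.23 rad and horizontal distance between clamp_c and dish below 0.08 m)) and ((height (world z) of clamp_c below 0.01 m and angle between clamp_c's own z axis and vertical below 0.1 rad) or (height (world z) of clamp_c below 0.022 m and angle between clamp_c's own z axis and vertical above 3.04 rad)) and ((value of joint clamp_d_arm below 0.16 rad and x of clamp_d in the frame of tray between -0.075 and 0.075 m and y of clamp_d in the frame of tray between -0.08 and 0.08 m) or (value of joint clamp_d_arm above 0.23 rad and horizontal distance between clamp_d and dish below 0.08 m)) and ((height (world z) of clamp_d below 0.01 m and angle between clamp_d's own z axis and vertical below 0.1 rad) or (height (world z) of clamp_d below 0.022 m and angle between clamp_d's own z axis and vertical above 3.04 rad)) and (value of joint each of clamp_b_arm, clamp_a_arm above 0.23 rad or value of joint each of clamp_c_arm, clamp_a_arm above 0.23 rad or value of joint each of clamp_c_arm, clamp_b_arm above 0.23 rad or value of joint each of clamp_d_arm, clamp_a_arm above 0.23 rad or value of joint each of clamp_d_arm, clamp_b_arm above 0.23 rad or value of joint each of clamp_d_arm, clamp_c_arm above 0.23 rad)); the robot touches nothing.
It fails at once if the jar is moved by more than 30 mm (distance of jar from where it was at the start of the episode above 0.03 m).
It fails at once if the shell_a is moved by more than 30 mm (distance of shell_a from where it was at the start of the episode above 0.03 m).
It fails at once if the shell_b is moved by more than 30 mm (distance of shell_b from where it was at the start of the episode above 0.03 m).
It fails at once if the brush is moved by more than 30 mm (distance of brush from where it was at the start of the episode above 0.03 m).
It fails at once if the cement is moved by more than 30 mm (distance of cement from where it was at the start of the episode above 0.03 m).
It also fails if it takes over 72 s, if anything falls off the work surface, if the arm or the gripper's body presses on something with over 40 N, if the wrist force passes 120 N, or if a joint passes its speed limit or range.

## Working session

There is one attempt and no reset: what is moved stays moved. The work goes in short steps, Python scripts to look and compute and a tool call to move; the robot and the scene stay as the last step left them, time stands still between calls to the robot, and variables do not carry over. Pictures are saved under pics/ and viewed, about 8 in all and at most 12, crops included, and the job is handed in when it is done.

Besides the shell and the picture viewer there is one more tool, called as name(argument=value, ...), one argument or row to a line, values as JSON. apply_moves: Moves the arm, as the interface text tells. Its arguments: {"type":"object","properties":{"rows":{"type":"array","items":{"type":"object","properties":{"wx":{"type":"number"},"wy":{"type":"number"},"wz":{"type":"number"},"tx":{"type":"number"},"ty":{"type":"number"},"tz":{"type":"number"},"claw":{"type":"number"}}}},"grip_force":{"type":"number"}},"required":["rows"]}

```bash
ls; mkdir -p pics; python3 - <<'E'
from bench import ctrl
import cv2,numpy as np,pickle
s=ctrl.sense();print({k:np.round(v,3) for k,v in s.items()},ctrl.tip_extent)
for n in("top","scene"):
    d=ctrl.snapshot(n);pickle.dump(d,open(n+".pkl","wb"));cv2.imwrite(f"pics/{n}0.png",d["pixels"][:,:,::-1])
    print(n,d["camera_matrix"],d["k1"],np.round(d["R"],3),d["t"])
E
```

```text
pics
{'clock': np.float64(0.0), 'q': array([ 1.25 ,  0.333, -0.065,  1.461,  0.022,  1.35 , -0.088]), 'joint_velocities': array([ 0.001, -0.001, -0.002,  0.   , -0.   ,  0.   , -0.   ]), 'joint_efforts': array([ 1.0000e-03, -6.2545e+01,  5.0000e-02, -3.9160e+01,  1.6000e-02,
        1.0000e-02, -0.0000e+00]), 'eef_pos': array([ 183.257, -597.122,  220.812]), 'tcp_rot': array([-0.699, -0.105,  0.699, -0.104]), 'force': array([-0.034, -0.499,  0.217]), 'wrist_torque': array([ 0.025, -0.009, -0.024]), 'finger_gap': np.float64(85.654)} 14.0
top [[397.84390863   0.         280.19073907]
 [  0.         397.84390863 210.78183594]
 [  0.           0.           1.        ]] -0.11807435751697361 [[ 0.008 -1.    -0.006]
 [-0.996 -0.008 -0.087]
 [ 0.087  0.007 -0.996]] [  -3.63691614  498.99611037 1190.95636341]
scene [[418.4736558    0.         272.66159249]
 [  0.         418.4736558  210.07094547]
 [  0.           0.           1.        ]] -0.06762141504195908 [[ 0.669  0.743  0.009]
 [ 0.64  -0.57  -0.515]
 [-0.378  0.35  -0.857]] [-349.93173885 -287.44233811 1271.89652944]
```

View pics/top0.png

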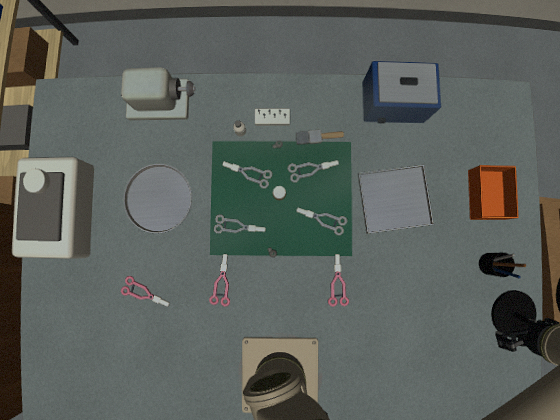

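View pics/scene0.png

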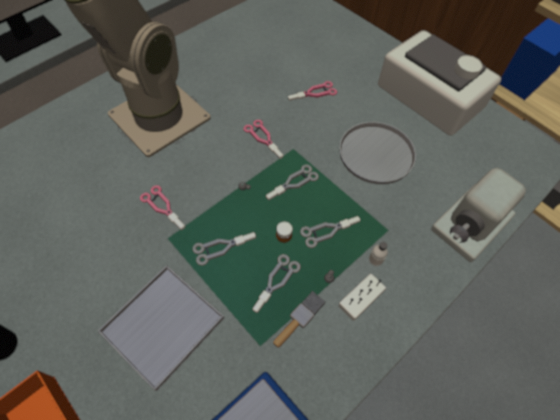

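The top view shows four grey clamps on the green mat, at about (247,174), (313,171), (240,225) and (322,220). The jar is at (279,192), the dish at (158,198) and the tray at (395,199). The three pink decoys are nearer the robot, and the scene view agrees. Next I'll measure from both views.

```bash
cat > h.py <<'E'
import numpy as np,cv2,pickle
from scipy.spatial.transform import Rotation as Ro
def cam(d,eef=None,rot=None):
    if "R" in d: return np.array(d["R"]),np.array(d["t"])
    T=np.eye(4);T[:3,:3]=Ro.from_quat(rot).as_matrix();T[:3,3]=eef
    W=np.linalg.inv(T@np.array(d["T_tool_cam"]));return W[:3,:3],W[:3,3]
def rays(d,uv):
    K=d["camera_matrix"];p=(np.asarray(uv,float).reshape(-1,2)-[K[0][2],K[1][2]])/[K[0][0],K[1][1]]
    q=p.copy()
    for _ in range(20): q=p/(1+d["k1"]*(q**2).sum(1,keepdims=True))
    return np.c_[q,np.ones(len(q))]
def plane(d,uv,z,R,t):
    r=rays(d,uv)@R; c=-R.T@t
    return c+r*((z-c[2])/r[:,2])[:,None]
def proj(d,X,R,t):
    p=np.asarray(X,float)@R.T+t;p=p[:,:2]/p[:,2:];p=p*(1+d["k1"]*(p**2).sum(1,keepdims=True))
    K=d["camera_matrix"];return p*[K[0][0],K[1][1]]+[K[0][2],K[1][2]]
def clamps(d,R,t,z=8,minlen=110):
    im=d["pixels"];hsv=cv2.cvtColor(im,cv2.COLOR_RGB2HSV)
    green=((hsv[...,0]>50)&(hsv[...,0]<95)&(hsv[...,1]>100)).astype(np.uint8)
    cs,_=cv2.findContours(green,cv2.RETR_EXTERNAL,2);mat=np.zeros_like(green)
    cv2.drawContours(mat,[cv2.convexHull(max(cs,key=cv2.contourArea))],-1,1,-1);mat=cv2.erode(mat,np.ones((3,3)))
    m=mat&(hsv[...,1]<100).astype(np.uint8)
    n,l,st,_=cv2.connectedComponentsWithStats(m,connectivity=8);out=[]
    for i in range(1,n):
        if st[i,4]<40: continue
        v,u=np.nonzero(l==i);P=plane(d,np.c_[u,v],z,R,t)[:,:2]
        br=im[v,u].astype(int).min(1)
        c=P.mean(0);a=np.linalg.svd(P-c,full_matrices=False)[2][0]
        s=(P-c)@a;L=np.ptp(s);w=np.ptp((P-c)@[-a[1],a[0]])
        if L<minlen: continue
        if br[s>0].mean()<br[s<0].mean(): a=-a;s=-s
        y=(P-c)@[-a[1],a[0]]
        # axis: guard centroid to ring-end mid
        g=P[s>s.max()-45].mean(0);e=P[s<s.min()+25];ey=(e-c)@[-a[1],a[0]];rm=e.mean(0)+np.array([-a[1],a[0]])*((ey.max()+ey.min())/2-ey.mean())
        a2=g-rm;a2/=np.linalg.norm(a2);s2=(P-g)@a2
        o=g+a2*((s2.max()+s2.min())/2+2)
        out.append((o,np.degrees(np.arctan2(a2[1],a2[0])),np.ptp(s2),w,(u.mean(),v.mean())))
    return out
E
python3 - <<'E'
from h import *
V={}
for n in("top","scene"):
    d=pickle.load(open(n+".pkl","rb"));R,t=cam(d);V[n]=(d,R,t)
    for z in (0,8):
        print(n,z)
        for o in clamps(d,R,t,z,60): print(np.round(o[0],1),np.round(o[1:4],1),np.round(o[4]))
# tray, dish, jar contours
d,R,t=V["top"]
print("depths",[ (p,round(float(d["depth"][p[1],p[0]]),1)) for p in((158,198),(395,199),(300,235),(279,192),(255,172))])
im=d["pixels"];hsv=cv2.cvtColor(im,cv2.COLOR_RGB2HSV)
def tri(a,b):
    A=[];B=[]
    for (n,p) in (("top",a),("scene",b)):
        d,R,t=V[n];r=(rays(d,[p])@R)[0];r/=np.linalg.norm(r);c=-R.T@t;M=np.eye(3)-np.outer(r,r);A.append(M);B.append(M@c)
    return np.linalg.solve(sum(A),sum(B))
print("tri dish",tri((158,198),(377,153)),"tray",tri((395,199),(162,328)),"jar",tri((279,192),(285,230)))
big=cv2.resize(im[120:320,110:440],None,fx=2.4,fy=2.4,interpolation=cv2.INTER_CUBIC)
cv2.imwrite("pics/big.png",big[:,:,::-1])
E
```

```text
top 0
[697.8 -22.4] [ 93.1 294.7  38.2] [286. 149.]
[ 573.4 -170.2] [170.7 292.1 217. ] [323. 187.]
[679.7 165.6] [-82.9  87.4  37.3] [229. 154.]
[625.4 113.5] [ 69.7 166.7  63.9] [250. 173.]
[444.1 121.3] [-65.1 224.6 119.8] [234. 230.]
top 8
[695.8 -22.3] [ 93.1 292.8  38. ] [286. 149.]
[ 572.3 -168.8] [170.5 290.1 215.6] [323. 187.]
[677.9 164.4] [-82.7  86.9  37.1] [229. 154.]
[623.9 112.7] [ 69.7 165.6  63.5] [250. 173.]
[443.5 120.2] [-65.4 223.  119. ] [234. 230.]
scene 0
[450.1 128.6] [-96.4 168.3  67.6] [294. 181.]
[623.5 116.4] [ 69.9 168.   68.6] [326. 230.]
[546.6  17.4] [133.7  67.3  47. ] [284. 230.]
[ 478.5 -118.1] [ 70.  167.9  70.2] [219. 247.]
[ 636.1 -100.3] [-76.1 167.2  67. ] [276. 280.]
[714.6 -84.1] [-87.4  85.5  12. ] [302. 302.]
scene 8
[453.9 124.5] [-96.4 166.9  67. ] [294. 181.]
[625.9 112.5] [ 69.9 166.6  68.1] [326. 230.]
[549.5  14.3] [133.9  66.7  46.6] [284. 230.]
[ 482.1 -120. ] [ 70.  166.5  69.6] [219. 247.]
[ 638.4 -102.4] [-76.1 165.8  66.4] [276. 280.]
[716.2 -86.3] [-87.4  84.8  11.9] [302. 302.]
depths [((158, 198), 1238.6), ((395, 199), 1230.7), ((300, 235), 1226.5), ((279, 192), 1197.0), ((255, 172), 1242.7)]
tri dish [539.61742764 386.94393069   3.46145561] tray [ 542.61913486 -360.6584412    -9.34158033] jar [557.15863365   6.52403323  30.86468279]
```

View pics/big.png

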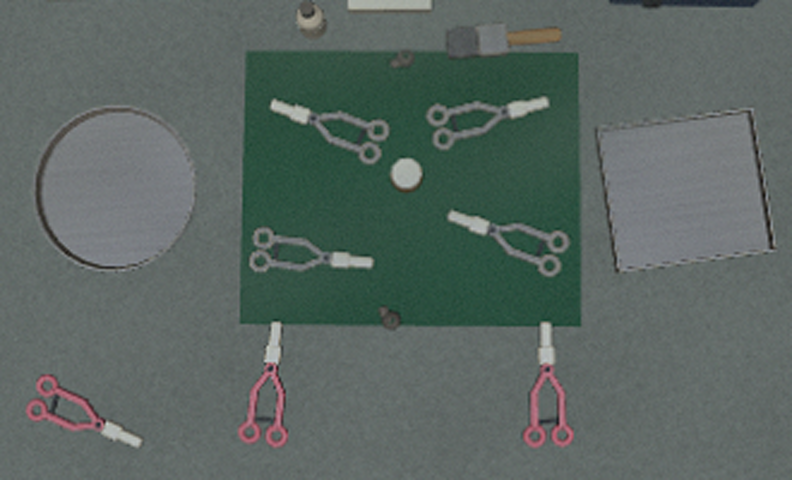

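In the enlarged view, all four clamps, the jar, both shells, the tray (yawed about 8°) and the dish are clear. The two views' clamp poses agree within about 2 mm where the blob stayed separate (P2). Now a planner, the container positions, and then a first hover.

```bash
cat >> h.py <<'E'
def plan(s,xyz,ang):
    """tool shift for TCP->xyz with jaws across a clamp axis at heading ang(deg)"""
    M=Ro.from_quat(s["tcp_rot"]).as_matrix();p=np.array(s["eef_pos"])
    opts=[]
    for k in(90,-90):
        y=np.radians(ang+k);Y=np.array([np.cos(y),np.sin(y),0]);X=np.array([0,0,-1.]);T=np.c_[X,Y,np.cross(X,Y)]
        rv=Ro.from_matrix(M.T@T).as_rotvec(degrees=True);opts.append((abs(rv[0]),rv,T))
    for o in sorted(opts,key=lambda o:o[0]):
        print(" turn",np.round(o[1],2),"then shift mm (tx ty tz)",np.round(o[2].T@(np.array(xyz)-p),1),"q7",round(s["q"][6],2))
E
python3 - <<'E'
from bench import ctrl
from h import *
V={n:pickle.load(open(n+".pkl","rb")) for n in("top","scene")}
d=V["top"];R,t=cam(d)
c=np.array([(596,129),(751,110),(775,248),(617,271)])/2.4+[110,120]
P=plane(d,c,20,R,t);print(np.round(P,0),"ctr",P.mean(0))
print("edges",[np.round((np.linalg.norm(P[(i+1)%4]-P[i]),np.degrees(np.arctan2(*(P[(i+1)%4]-P[i])[[1,0]]))),1) for i in range(4)])
c=np.array([(37,188),(196,188),(117,107),(117,271)])/2.4+[110,120]
P=plane(d,c,20,R,t);print(np.round(P,0))
print("shells/jar/brush/bottle",np.round(plane(d,np.array([(401,60),(390,318),(406,174),(480,40),(311,15)])/2.4+[110,120],10,R,t)[:,:2]))
# heights by comparing views: triangulate guard tips/centre of P2
s=ctrl.sense();plan(s,(471,-135,230),70)
w=ctrl.snapshot("wrist");print(np.round(w["T_tool_cam"],2),w["camera_matrix"])
E
```

```text
[[ 616. -240.   20.]
 [ 644. -445.   20.]
 [ 464. -472.   20.]
 [ 433. -265.   20.]] ctr [ 539.23066719 -355.88495938   20.        ]
edges [array([206.9, -82.3]), array([ 182. , -171.5]), array([209.2,  98.4]), array([184.3,   7.8])]
[[535. 485.  20.]
 [536. 274.  20.]
 [641. 382.  20.]
 [428. 374.  20.]]
shells/jar/brush/bottle [[707.  12.]
 [372.  23.]
 [557.   4.]
 [735. -91.]
 [767. 131.]]
 turn [-5.294e+01 -3.000e-02  7.000e-02] then shift mm (tx ty tz) [  -9.1  112.3 -532.7] q7 -0.09
 turn [1.2706e+02 8.0000e-02 4.0000e-02] then shift mm (tx ty tz) [  -9.1 -112.3  532.7] q7 -0.09
[[  -0.     -0.31    0.95 -152.77]
 [   1.      0.      0.      0.31]
 [  -0.      0.95    0.31  -78.33]
 [   0.      0.      0.      1.  ]] [[316.2424848    0.         281.84264228]
 [  0.         316.2424848  202.24534258]
 [  0.           0.           1.        ]]
```

apply_moves(
  rows=[
    {"wx": -10.6},
    {"wx": -10.6},
    {"wx": -10.6},
    {"wx": -10.6},
    {"wx": -10.5},
    {"ty": 0.011, "tz": -0.053},
    {"ty": 0.011, "tz": -0.053},
    {"ty": 0.011, "tz": -0.053},
    {"ty": 0.011, "tz": -0.053},
    {"ty": 0.011, "tz": -0.053},
    {"ty": 0.011, "tz": -0.053},
    {"ty": 0.011, "tz": -0.053},
    {"ty": 0.011, "tz": -0.053},
    {"ty": 0.011, "tz": -0.053},
    {"ty": 0.013, "tz": -0.055},
    {},
  ],
  grip_force=40,
)

```text
$.rows[0]: bad value
```

```bash
python3 - <<'E'
from bench import ctrl
from h import *
s=ctrl.sense();w=ctrl.snapshot("wrist");pickle.dump((s,w),open("w1.pkl","wb"))
print(s["clock"],np.round(s["eef_pos"],1),s["q"])
R,t=cam(w,s["eef_pos"],s["tcp_rot"])
for o in clamps(w,R,t,8,60): print(np.round(o[0],1),np.round(o[1:4],1),np.round(o[4]))
cv2.imwrite("pics/w1.png",w["pixels"][:,:,::-1])
E
```

```text
0.15 [ 183.3 -597.2  221. ] [ 1.25039419  0.33273897 -0.06469953  1.46074115  0.02159737  1.34988473
 -0.08850909]
```

View pics/w1.png

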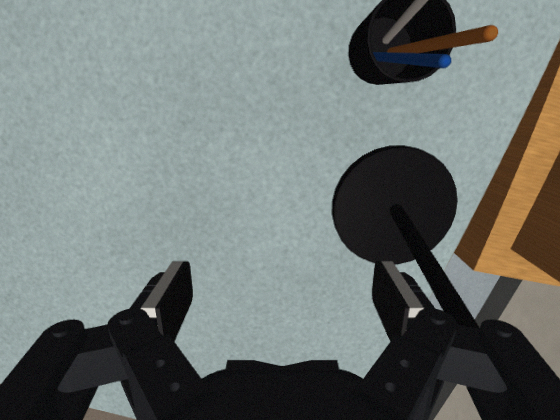

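The row was refused, so every key has to be given. The wrist view shows only the pen cup, a lamp and the bench at the start pose.

apply_moves(
  rows=[
    {"wx": -10.6, "wy": 0, "wz": 0, "tx": 0, "ty": 0, "tz": 0, "claw": -1},
    {"wx": -10.6, "wy": 0, "wz": 0, "tx": 0, "ty": 0, "tz": 0, "claw": -1},
    {"wx": -10.6, "wy": 0, "wz": 0, "tx": 0, "ty": 0, "tz": 0, "claw": -1},
    {"wx": -10.6, "wy": 0, "wz": 0, "tx": 0, "ty": 0, "tz": 0, "claw": -1},
    {"wx": -10.5, "wy": 0, "wz": 0, "tx": 0, "ty": 0, "tz": 0, "claw": -1},
    {"wx": 0, "wy": 0, "wz": 0, "tx": 0, "ty": 0.011, "tz": -0.053, "claw": -1},
    {"wx": 0, "wy": 0, "wz": 0, "tx": 0, "ty": 0.011, "tz": -0.053, "claw": -1},
    {"wx": 0, "wy": 0, "wz": 0, "tx": 0, "ty": 0.011, "tz": -0.053, "claw": -1},
    {"wx": 0, "wy": 0, "wz": 0, "tx": 0, "ty": 0.011, "tz": -0.053, "claw": -1},
    {"wx": 0, "wy": 0, "wz": 0, "tx": 0, "ty": 0.011, "tz": -0.053, "claw": -1},
    {"wx": 0, "wy": 0, "wz": 0, "tx": 0, "ty": 0.011, "tz": -0.053, "claw": -1},
    {"wx": 0, "wy": 0, "wz": 0, "tx": 0, "ty": 0.011, "tz": -0.053, "claw": -1},
    {"wx": 0, "wy": 0, "wz": 0, "tx": 0, "ty": 0.011, "tz": -0.053, "claw": -1},
    {"wx": 0, "wy": 0, "wz": 0, "tx": 0, "ty": 0.011, "tz": -0.053, "claw": -1},
    {"wx": 0, "wy": 0, "wz": 0, "tx": 0, "ty": 0.013, "tz": -0.055, "claw": -1},
    {"wx": 0, "wy": 0, "wz": 0, "tx": 0, "ty": 0, "tz": 0, "claw": -1},
  ],
  grip_force=40,
)

```text
clock: 2.2
eef_pos: [472.7, -131.6, 221.8]
tcp_rot: [0.578, 0.408, -0.577, 0.407]
force: [-0.1, -0.3, -0.4]
finger_gap: 85.3
```

```bash
python3 - <<'E'
from bench import ctrl
from h import *
s=ctrl.sense();w=ctrl.snapshot("wrist");pickle.dump((s,w),open("w1.pkl","wb"))
print(s["clock"],np.round(s["eef_pos"],1),s["q"])
R,t=cam(w,s["eef_pos"],s["tcp_rot"])
for o in clamps(w,R,t,8,60): print(np.round(o[0],1),np.round(o[1:4],1),np.round(o[4]))
cv2.imwrite("pics/w2.png",w["pixels"][:,:,::-1])
E
```

```text
2.2 [ 472.7 -131.6  221.8] [ 0.80668431  0.0780616  -0.65050823  1.77686854  0.04757583  1.30207423
 -0.1974026 ]
[ 637.3 -103.7] [-76.  161.1  60.9] [405.  81.]
[715.8 -88.7] [-88.1  77.9   8.5] [477.  52.]
[ 481.1 -121.4] [ 70.  159.3  60.7] [286. 168.]
```

View pics/w2.png

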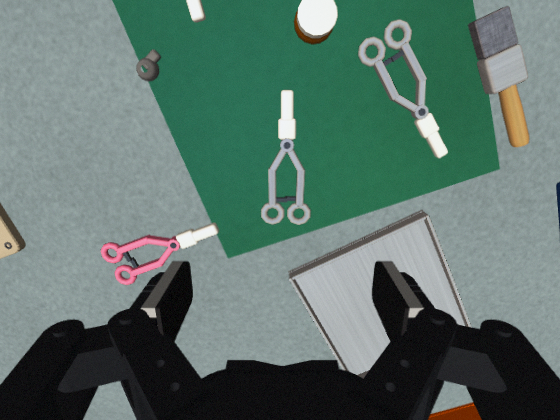

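The wrist view gives clamp P3 centred at column 287 between the fingers, P4 at (405,81), the jar at (316,15) and the tray below right. P3 and P4 match the scene view within 2 mm.

```bash
python3 - <<'E'
from bench import ctrl
from h import *
plan(ctrl.sense(),(469.8,-152.4,19),70)
E
```

```text
turn [ 0.19 -0.02  0.  ] then shift mm (tx ty tz) [202.6   4.6  17.7] q7 -0.2
 turn [-1.7981e+02 -1.0000e-02 -3.0000e-02] then shift mm (tx ty tz) [202.6  -4.6 -17.7] q7 -0.2
```

apply_moves(
  rows=[
    {"wx": 0, "wy": 0, "wz": 0, "tx": 0.042, "ty": 0.0046, "tz": 0.0177, "claw": -1},
    {"wx": 0, "wy": 0, "wz": 0, "tx": 0.05, "ty": 0, "tz": 0, "claw": -1},
    {"wx": 0, "wy": 0, "wz": 0, "tx": 0.05, "ty": 0, "tz": 0, "claw": -1},
    {"wx": 0, "wy": 0, "wz": 0, "tx": 0.04, "ty": 0, "tz": 0, "claw": -1},
    {"wx": 0, "wy": 0, "wz": 0, "tx": 0.02, "ty": 0, "tz": 0, "claw": -0.6},
    {"wx": 0, "wy": 0, "wz": 0, "tx": 0, "ty": 0, "tz": 0, "claw": 0},
    {"wx": 0, "wy": 0, "wz": 0, "tx": 0, "ty": 0, "tz": 0, "claw": 1},
    {"wx": 0, "wy": 0, "wz": 0, "tx": 0, "ty": 0, "tz": 0, "claw": 1},
    {"wx": 0, "wy": 0, "wz": 0, "tx": 0, "ty": 0, "tz": 0, "claw": 1},
    {"wx": 0, "wy": 0, "wz": 0, "tx": 0, "ty": 0, "tz": 0, "claw": 1},
  ],
  grip_force=40,
)

```text
clock: 3.5
eef_pos: [469.3, -154.4, 20.0]
tcp_rot: [0.579, 0.405, -0.579, 0.406]
force: [-0.2, -0.1, 0.3]
finger_gap: -0.1
```

```bash
python3 - <<'E'
from bench import ctrl
from h import *
s=ctrl.sense();w=ctrl.snapshot("wrist")
cv2.imwrite("pics/w3.png",w["pixels"][:,:,::-1])
print(s["force"],s["finger_gap"])
E
```

```text
[-0.21660868 -0.05189511  0.34173567] -0.1050471279219761
```

View pics/w3.png

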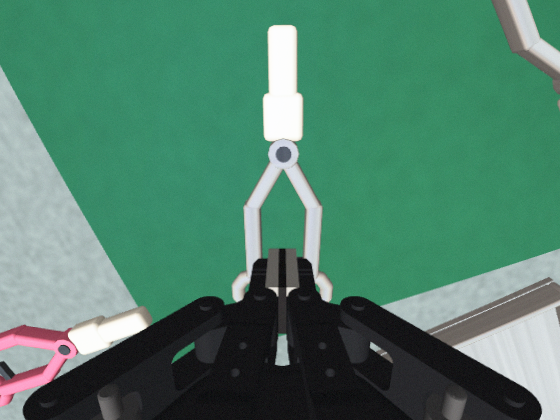

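The fingers closed just above the handle bars because the pads sit further back when part open. P3 was not disturbed: its bars are at columns 252 and 314, centred on the jaws. I'll lift, reopen and go deeper.

apply_moves(
  rows=[
    {"wx": 0, "wy": 0, "wz": 0, "tx": -0.04, "ty": 0, "tz": 0, "claw": 1},
    {"wx": 0, "wy": 0, "wz": 0, "tx": 0, "ty": 0, "tz": -0.002, "claw": -0.6},
    {"wx": 0, "wy": 0, "wz": 0, "tx": 0, "ty": 0, "tz": 0, "claw": -0.6},
    {"wx": 0, "wy": 0, "wz": 0, "tx": 0, "ty": 0, "tz": 0, "claw": -0.6},
    {"wx": 0, "wy": 0, "wz": 0, "tx": 0.03, "ty": 0, "tz": 0, "claw": -0.6},
    {"wx": 0, "wy": 0, "wz": 0, "tx": 0.017, "ty": 0, "tz": 0, "claw": -0.6},
    {"wx": 0, "wy": 0, "wz": 0, "tx": 0, "ty": 0, "tz": 0, "claw": -0.3},
    {"wx": 0, "wy": 0, "wz": 0, "tx": 0, "ty": 0, "tz": 0, "claw": 0.05},
    {"wx": 0, "wy": 0, "wz": 0, "tx": 0, "ty": 0, "tz": 0, "claw": 0.05},
  ],
  grip_force=40,
)

```text
clock: 4.68
eef_pos: [470.4, -152.6, 13.4]
tcp_rot: [0.58, 0.405, -0.579, 0.406]
force: [-0.2, -1.1, -0.8]
finger_gap: 40.5
```

apply_moves(
  rows=[
    {"wx": 0, "wy": 0, "wz": 0, "tx": 0, "ty": 0, "tz": 0, "claw": 1},
    {"wx": 0, "wy": 0, "wz": 0, "tx": 0, "ty": 0, "tz": 0, "claw": 1},
    {"wx": 0, "wy": 0, "wz": 0, "tx": 0, "ty": 0, "tz": 0, "claw": 1},
  ],
  grip_force=40,
)

```text
clock: 5.05
eef_pos: [469.9, -152.5, 12.7]
tcp_rot: [0.579, 0.405, -0.579, 0.405]
force: [0.3, 0.2, -1.0]
finger_gap: -0.2
```

```bash
python3 - <<'E'
from bench import ctrl
from h import *
s=ctrl.sense();w=ctrl.snapshot("wrist")
print(ctrl.tip_extent,s["force"],s["finger_gap"])
R,t=cam(w,s["eef_pos"],s["tcp_rot"])
D=w["depth"]
# world height of pixels along column 283 and bars
for u,v in((275,255),(290,255),(283,300),(283,60),(283,150),(252,230),(314,230),(252,250),(314,250),(200,150)):
    z=D[v,u];r=rays(w,[(u,v)])[0]*z;print((u,v),np.round(R.T@(r-t),1))
cv2.imwrite("pics/w4.png",cv2.resize(w["pixels"][120:360,180:400,::-1],None,fx=2.5,fy=2.5))
E
```

```text
14.0 [ 0.34647873  0.17478891 -0.98503937] -0.20962748526294067
(275, 255) [ 469.8 -141.6   34.4]
(290, 255) [ 476.2 -144.3   33.7]
(283, 300) [ 471.1 -148.5   60.5]
(283, 60) [502.5 -62.6  12.1]
(283, 150) [ 488.8 -100.5   13.1]
(252, 230) [ 459.1 -134.4   12.3]
(314, 230) [ 489.7 -145.3   12.9]
(252, 250) [ 454.9 -145.    12.7]
(314, 250) [ 486.  -156.7   12.1]
(200, 150) [447.6 -87.3   1.2]
```

View pics/w4.png

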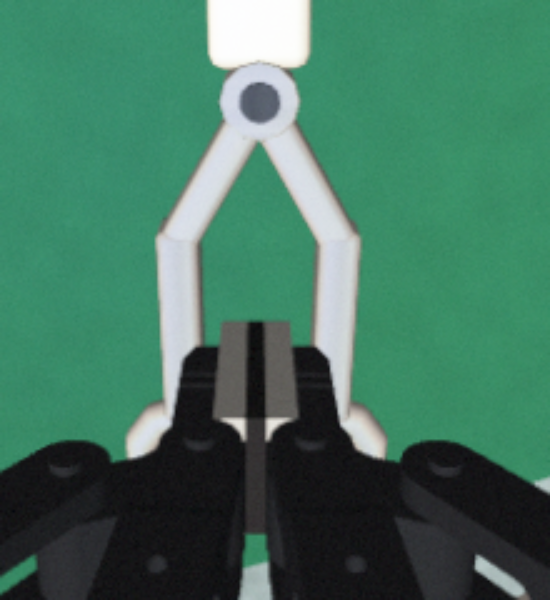

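The wrist image and depth show the fingertips well above the bars: pixel (283,255) is at z≈34 while the TCP reads 12.7. That disagrees with tip_extent. I'll measure it properly from depth, with a second view from the scene camera.

```bash
python3 - <<'E'
from bench import ctrl
from h import *
s=ctrl.sense();w=ctrl.snapshot("wrist")
M=np.array(w["T_tool_cam"])
v,u=np.mgrid[0:420,0:560];D=w["depth"];P=rays(w,np.c_[u.ravel(),v.ravel()])*D.reshape(-1,1)
T=P@M[:3,:3].T+M[:3,3]
for lo,hi in((-30,-20),(-20,-10),(-10,-3),(-3,3),(3,10),(10,20),(20,30)):
    k=(T[:,1]>lo)&(T[:,1]<hi)&(T[:,2]>-14)&(T[:,2]<12)&(D.ravel()>0)
    x=np.sort(T[k,0]);print(lo,hi,k.sum(),np.round(x[[-1,-len(x)//20,len(x)//2]] if len(x) else x,1), np.histogram(x,bins=range(-80,21,10))[0])
d=ctrl.snapshot("scene");R,t=cam(d)
X=np.array([s["eef_pos"]+[0,0,14-0*1.],s["eef_pos"],s["eef_pos"]-np.array([0,0,12.7]),s["eef_pos"]+[0,0,19]])
p=proj(d,X,R,t);print(np.round(p,1))
im=d["pixels"].copy()
for q in p: im[int(round(q[1])),int(round(q[0]))]=[255,0,0]
c=p.mean(0).astype(int);cv2.imwrite("pics/s1.png",cv2.resize(im[c[1]-60:c[1]+40,c[0]-60:c[0]+70,::-1],None,fx=5,fy=5,interpolation=cv2.INTER_NEAREST))
E
```

```text
-30 -20 3650 [ 13.4  11.7 -66.9] [ 371 1604  183    0    0    0    0   15  100  512]
-20 -10 1713 [ 13.1  11.7 -30.5] [  0 355 336  38 121 109  21 170 366 184]
-10 -3 2876 [ 13.3  11.7 -61.4] [116 483 451 152 190 160  60   0   2 347]
-3 3 3155 [ 13.3  11.5 -58.8] [ 47 148 378 574 167 148  67   0   0 299]
3 10 2340 [ 13.5  11.9 -59.1] [ 87 410 333 111 185 161  52   0   2 373]
10 20 1748 [ 13.1  11.4 -34.3] [  0 410 317  29  76  69  11 184 434 144]
20 30 3801 [ 13.6  11.7 -67.1] [ 583 1644  151    0    0    0    0    6   57  550]
[[211.7 245.6]
 [212.3 248.1]
 [212.9 250.3]
 [211.4 244.7]]
```

View pics/s1.png

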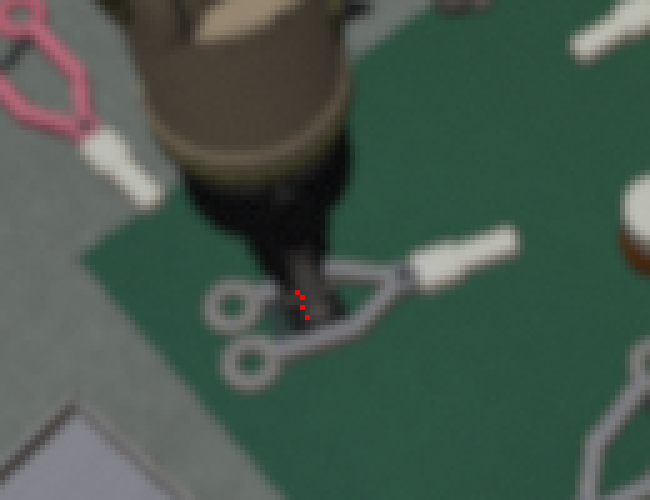

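The scene crop seems to put the tip nearer the mat, at crop (318,325), than the wrist view does. The scene camera's depth can settle it numerically.

```bash
python3 - <<'E'
from bench import ctrl
from h import *
s=ctrl.sense();d=ctrl.snapshot("scene");R,t=cam(d)
v,u=np.mgrid[0:420,0:560];D=d["depth"];P=rays(d,np.c_[u.ravel(),v.ravel()])*D.reshape(-1,1)
W=((P-t)@R).reshape(420,560,3)
for vv in range(238,258,2): print(vv,[ (uu,int(round(W[vv,uu,2])),tuple(d["pixels"][vv,uu])) if 0 else (uu,int(round(W[vv,uu,2]))) for uu in range(204,224,2)])
m=Ro.from_quat(s["tcp_rot"]).as_matrix()
rel=(W.reshape(-1,3)-s["eef_pos"])@m
k=(abs(rel[:,1])<14)&(abs(rel[:,2])<13)&(D.ravel()>0)
print(np.histogram(rel[k,0],bins=range(-60,21,5)))
E
```

```text
238 [(204, 108), (206, 140), (208, 139), (210, 132), (212, 134), (214, 136), (216, 132), (218, -1), (220, -1), (222, 1)]
240 [(204, 99), (206, 120), (208, 133), (210, 128), (212, 129), (214, 133), (216, 67), (218, 9), (220, 14), (222, 12)]
242 [(204, -1), (206, 84), (208, 129), (210, 127), (212, 126), (214, 126), (216, 13), (218, 10), (220, 10), (222, 7)]
244 [(204, 12), (206, 14), (208, 69), (210, 79), (212, 125), (214, 123), (216, 111), (218, 102), (220, -4), (222, -1)]
246 [(204, 10), (206, 11), (208, 111), (210, 112), (212, 122), (214, 120), (216, 109), (218, 111), (220, 0), (222, 0)]
248 [(204, 0), (206, 12), (208, 72), (210, 113), (212, 116), (214, 118), (216, 946), (218, 115), (220, 115), (222, 1)]
250 [(204, 2), (206, 14), (208, 0), (210, 114), (212, 115), (214, 114), (216, 115), (218, 113), (220, 113), (222, 2)]
252 [(204, 2), (206, 0), (208, 7), (210, 111), (212, 112), (214, 113), (216, 13), (218, 13), (220, 11), (222, 9)]
254 [(204, 11), (206, 0), (208, 8), (210, 14), (212, 10), (214, 14), (216, 13), (218, 11), (220, 10), (222, 5)]
256 [(204, 11), (206, 11), (208, 14), (210, 11), (212, 946), (214, 8), (216, 3), (218, 1), (220, -1), (222, 1)]
(array([ 0,  4,  0,  0,  0,  0,  0,  0,  0,  0,  0,  3, 10,  3,  6,  0]), array([-60, -55, -50, -45, -40, -35, -30, -25, -20, -15, -10,  -5,   0,
         5,  10,  15,  20]))
```

What the scene camera sees there is knuckle at z≈112, so it says nothing about the tips. The wrist depth and the free closing both put the shut tips about 16–17 mm behind the reported TCP, against tip_extent = +14. I'll go lower in small steps and watch the force.

apply_moves(
  rows=[
    {"wx": 0, "wy": 0, "wz": 0, "tx": 0, "ty": 0, "tz": 0, "claw": -0.5},
    {"wx": 0, "wy": 0, "wz": 0, "tx": 0, "ty": 0, "tz": 0, "claw": -0.5},
    {"wx": 0, "wy": 0, "wz": 0, "tx": 0, "ty": 0, "tz": 0, "claw": -0.5},
    {"wx": 0, "wy": 0, "wz": 0, "tx": 0.01, "ty": 0, "tz": 0, "claw": -0.5},
    {"wx": 0, "wy": 0, "wz": 0, "tx": 0.01, "ty": 0, "tz": 0, "claw": -0.5},
    {"wx": 0, "wy": 0, "wz": 0, "tx": 0, "ty": 0, "tz": 0, "claw": -0.5},
  ],
  grip_force=40,
)

```text
clock: 6.0
eef_pos: [469.0, -152.1, -8.6]
tcp_rot: [-0.579, -0.406, 0.58, -0.405]
force: [1.0, -0.1, -0.4]
finger_gap: 63.9
```

```bash
python3 - <<'E'
from bench import ctrl
from h import *
s=ctrl.sense();w=ctrl.snapshot("wrist");print(s["clock"],s["eef_pos"],s["force"],s["finger_gap"])
cv2.imwrite("pics/w5.png",w["pixels"][:,:,::-1])
E
```

```text
6.0 [ 469.02275166 -152.07416826   -8.56181694] [ 0.97644075 -0.14564172 -0.35711054] 63.877185319612465
```

View pics/w5.png

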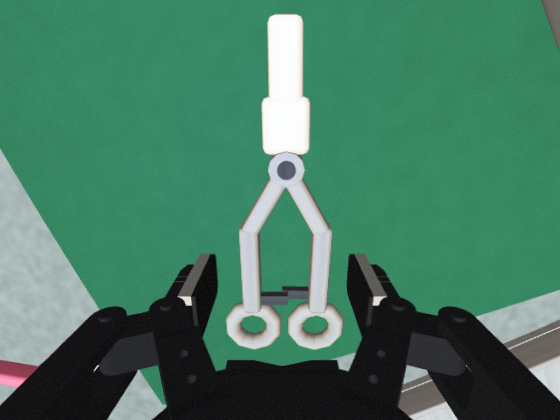

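The TCP reads z = -8.6 with no contact, so the tips really are behind it. The bars (columns 250 and 320) lie between the pads (columns 205 and 358). I'll go down another 9 mm and pinch.

apply_moves(
  rows=[
    {"wx": 0, "wy": 0, "wz": 0, "tx": 0.005, "ty": 0, "tz": 0, "claw": -0.4},
    {"wx": 0, "wy": 0, "wz": 0, "tx": 0.004, "ty": 0.001, "tz": 0, "claw": -0.3},
    {"wx": 0, "wy": 0, "wz": 0, "tx": 0, "ty": 0, "tz": 0, "claw": -0.1},
    {"wx": 0, "wy": 0, "wz": 0, "tx": 0, "ty": 0, "tz": 0, "claw": 0.2},
    {"wx": 0, "wy": 0, "wz": 0, "tx": 0, "ty": 0, "tz": 0, "claw": 0.4},
    {"wx": 0, "wy": 0, "wz": 0, "tx": 0, "ty": 0, "tz": 0, "claw": 0.4},
  ],
  grip_force=20,
)

```text
clock: 6.8
eef_pos: [473.6, -153.8, -12.5]
tcp_rot: [0.58, 0.404, -0.579, 0.407]
force: [-11.6, 1.4, 48.6]
finger_gap: 47.8
```

apply_moves(
  rows=[
    {"wx": 0, "wy": 0, "wz": 0, "tx": -0.006, "ty": 0, "tz": 0, "claw": -0.4},
    {"wx": 0, "wy": 0, "wz": 0, "tx": 0, "ty": 0, "tz": 0, "claw": -0.4},
    {"wx": 0, "wy": 0, "wz": 0, "tx": 0, "ty": 0, "tz": 0, "claw": -0.4},
  ],
  grip_force=20,
)

```text
clock: 7.18
eef_pos: [470.5, -152.7, -10.8]
tcp_rot: [-0.579, -0.406, 0.579, -0.405]
force: [0.2, 0.1, -0.6]
finger_gap: 60.2
```

```bash
python3 - <<'E'
from bench import ctrl
from h import *
s=ctrl.sense();w=ctrl.snapshot("wrist");print(s["clock"],s["eef_pos"],s["force"],s["finger_gap"])
cv2.imwrite("pics/w6.png",w["pixels"][140:400,130:430,::-1].repeat(2,0).repeat(2,1))
M=np.array(w["T_tool_cam"]);D=w["depth"]
for (u,v) in((205,258),(210,262),(213,270),(350,262),(356,262),(360,270),(352,256),(208,256)):
    print((u,v),np.round(M[:3,:3]@(rays(w,[(u,v)])[0]*D[v,u])+M[:3,3],1))
E
```

```text
7.175 [ 470.4851594  -152.71182078  -10.82280169] [ 0.21973878  0.05024627 -0.56809291] 60.19319675809024
(205, 258) [-23.8 -35.8  -9.7]
(210, 262) [-27.9 -32.6  -9.9]
(213, 270) [-32.8 -30.3  -8.7]
(350, 262) [-27.4  29.7  -9.6]
(356, 262) [-27.2  32.5  -9.5]
(360, 270) [-36.2  32.1 -10.7]
(352, 256) [-21.7  31.8  -9.6]
(208, 256) [-22.6 -34.6 -10.1]
```

View pics/w6.png

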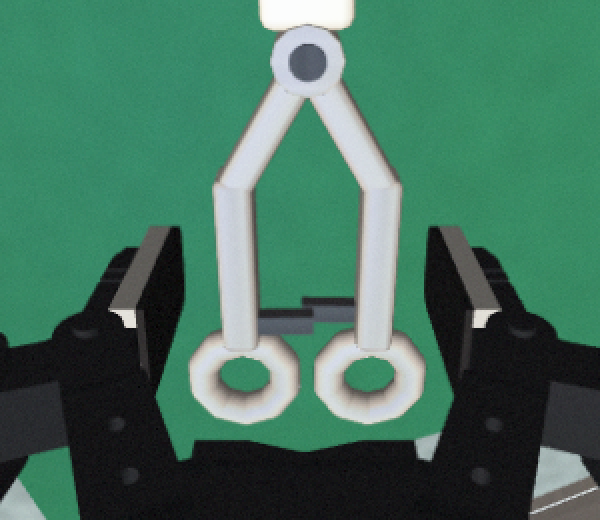

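There is no force at z = -10.8 with gap 60, and the bars sit centred between the pads. The 48 N contact came 2–6 mm lower, so this height is close to the floor. I'll pinch gently here.

apply_moves(
  rows=[
    {"wx": 0, "wy": 0, "wz": 0, "tx": 0, "ty": 0, "tz": 0, "claw": -0.2},
    {"wx": 0, "wy": 0, "wz": 0, "tx": 0, "ty": 0, "tz": 0, "claw": -0.1},
    {"wx": 0, "wy": 0, "wz": 0, "tx": 0, "ty": 0, "tz": 0, "claw": 0.1},
    {"wx": 0, "wy": 0, "wz": 0, "tx": 0, "ty": 0, "tz": 0, "claw": 0.2},
    {"wx": 0, "wy": 0, "wz": 0, "tx": 0, "ty": 0, "tz": 0, "claw": 0.2},
  ],
  grip_force=20,
)

```text
clock: 7.85
eef_pos: [470.8, -152.7, -10.4]
tcp_rot: [-0.579, -0.405, 0.579, -0.405]
force: [-1.4, 0.5, 3.0]
finger_gap: 42.0
```

The jaws stopped at 42.0 mm, so this clamp is rigid. I'll squeeze harder and lift.

apply_moves(
  rows=[
    {"wx": 0, "wy": 0, "wz": 0, "tx": 0, "ty": 0, "tz": 0, "claw": 1},
    {"wx": 0, "wy": 0, "wz": 0, "tx": 0, "ty": 0, "tz": 0, "claw": 1},
    {"wx": 0, "wy": 0, "wz": 0, "tx": -0.02, "ty": 0, "tz": 0, "claw": 1},
    {"wx": 0, "wy": 0, "wz": 0, "tx": -0.04, "ty": 0, "tz": 0, "claw": 1},
    {"wx": 0, "wy": 0, "wz": 0, "tx": -0.04, "ty": 0, "tz": 0, "claw": 1},
    {"wx": 0, "wy": 0, "wz": 0, "tx": 0, "ty": 0, "tz": 0, "claw": 1},
  ],
  grip_force=60,
)

```text
clock: 8.6
eef_pos: [472.7, -153.4, 92.3]
tcp_rot: [0.58, 0.404, -0.578, 0.407]
force: [0.4, 0.3, -1.6]
finger_gap: 40.6
```

```bash
python3 - <<'E'
from bench import ctrl
from h import *
s=ctrl.sense();w=ctrl.snapshot("wrist");print(s["clock"],s["eef_pos"],s["force"],s["finger_gap"],s["q"])
M=np.array(w["T_tool_cam"]);D=w["depth"]
# guard (white) in tool frame
im=w["pixels"];m=((im.min(2)>190)&(D>0)).astype(np.uint8);m[230:]=0
v,u=np.nonzero(m);P=rays(w,np.c_[u,v])*D[v,u][:,None];T=P@M[:3,:3].T+M[:3,3];k=(abs(T[:,1])<40)&(T[:,2]<0)
print("guard",k.sum(),np.round(T[k].mean(0),1),np.round(T[k].min(0),1),np.round(T[k].max(0),1),np.round(np.polyfit(T[k][:,2],T[k][:,0],1),3))
# placing: tray centre (539,-356), tray x at 8 deg; clamp axis options
for ang in(-82,98): plan(s,(539,-356,90),ang)
E
```

```text
8.6 [ 472.66664345 -153.37113614   92.30275014] [ 0.44215546  0.3499375  -1.56972958] 40.58024462655668 [ 0.80127868  0.22551326 -0.63565788  1.92225446  0.15665125  1.03700769
 -0.25151813]
guard 7124 [-22.1  -1.1 -71.1] [ -24.9  -19.4 -110.3] [-18.   16.9 -22.8] [-9.0000e-03 -2.2779e+01]
 turn [-28.04   0.11  -0.29] then shift mm (tx ty tz) [  2.3  37.5 209.9] q7 -0.25
 turn [ 1.5195e+02 -3.9000e-01 -1.5000e-01] then shift mm (tx ty tz) [   2.3  -37.5 -209.9] q7 -0.25
 turn [-28.04   0.11  -0.29] then shift mm (tx ty tz) [  2.3  37.5 209.9] q7 -0.25
 turn [ 1.5195e+02 -3.9000e-01 -1.5000e-01] then shift mm (tx ty tz) [   2.3  -37.5 -209.9] q7 -0.25
```

P3 is rigid and lifted level, its underside about 10.5 mm behind the TCP. I'll carry it to the near side of the tray at heading 98°.

apply_moves(
  rows=[
    {"wx": -9.3, "wy": 0, "wz": 0, "tx": 0, "ty": 0, "tz": 0, "claw": 1},
    {"wx": -9.3, "wy": 0, "wz": 0, "tx": 0, "ty": 0, "tz": 0, "claw": 1},
    {"wx": -9.4, "wy": 0, "wz": 0, "tx": 0, "ty": 0, "tz": 0, "claw": 1},
    {"wx": 0, "wy": 0, "wz": 0, "tx": 0, "ty": 0, "tz": 0.048, "claw": 1},
    {"wx": 0, "wy": 0, "wz": 0, "tx": 0, "ty": 0, "tz": 0.048, "claw": 1},
    {"wx": 0, "wy": 0, "wz": 0, "tx": 0, "ty": 0.001, "tz": 0.049, "claw": 1},
    {"wx": 0, "wy": 0, "wz": 0, "tx": 0, "ty": 0.001, "tz": 0.049, "claw": 1},
    {"wx": 0, "wy": 0, "wz": 0, "tx": 0, "ty": 0, "tz": 0.049, "claw": 1},
    {"wx": 0, "wy": 0, "wz": 0, "tx": 0, "ty": 0, "tz": 0, "claw": 1},
    {"wx": 0, "wy": 0, "wz": 0, "tx": 0.03, "ty": 0, "tz": 0, "claw": 1},
    {"wx": 0, "wy": 0, "wz": 0, "tx": 0.03, "ty": 0, "tz": 0, "claw": 1},
    {"wx": 0, "wy": 0, "wz": 0, "tx": 0, "ty": 0, "tz": 0, "claw": 1},
  ],
  grip_force=60,
)

```text
clock: 10.15
eef_pos: [504.5, -391.0, 26.1]
tcp_rot: [0.464, 0.536, -0.464, 0.532]
force: [0.9, 0.8, -0.1]
finger_gap: 40.4
```

```bash
python3 - <<'E'
from bench import ctrl
from h import *
s=ctrl.sense();print(s["clock"],s["eef_pos"],s["force"],s["finger_gap"],s["q"])
plan(s,(508,-393.7,-5.5),98)
E
```

```text
10.15 [ 504.51028513 -390.9816243    26.1327201 ] [ 0.88478527  0.80652481 -0.13982019] 40.42810053874749 [ 0.97976416  0.59302913 -0.52163477  1.58880691  0.32485361  1.0538498
  0.50830396]
 turn [ 0.02 -0.27  0.24] then shift mm (tx ty tz) [31.6  3.1  3.2] q7 0.51
 turn [-179.98   -0.38   -0.42] then shift mm (tx ty tz) [31.6 -3.1 -3.2] q7 0.51
```

apply_moves(
  rows=[
    {"wx": 0, "wy": 0, "wz": 0, "tx": 0.01, "ty": 0.003, "tz": 0.003, "claw": 1},
    {"wx": 0, "wy": 0, "wz": 0, "tx": 0.01, "ty": 0, "tz": 0, "claw": 1},
    {"wx": 0, "wy": 0, "wz": 0, "tx": 0.011, "ty": 0, "tz": 0, "claw": 1},
    {"wx": 0, "wy": 0, "wz": 0, "tx": 0, "ty": 0, "tz": 0, "claw": 1},
    {"wx": 0, "wy": 0, "wz": 0, "tx": 0, "ty": 0, "tz": 0, "claw": 1},
  ],
  grip_force=60,
)

```text
clock: 10.78
eef_pos: [510.0, -395.8, -1.1]
tcp_rot: [0.464, 0.533, -0.464, 0.534]
force: [0.7, -0.3, -0.7]
finger_gap: 40.7
```

apply_moves(
  rows=[
    {"wx": 0, "wy": 0, "wz": 0, "tx": 0.003, "ty": 0, "tz": 0, "claw": 1},
    {"wx": 0, "wy": 0, "wz": 0, "tx": 0, "ty": 0, "tz": 0, "claw": 1},
  ],
  grip_force=60,
)

```text
clock: 11.02
eef_pos: [509.8, -395.7, -4.4]
tcp_rot: [0.464, 0.533, -0.464, 0.534]
force: [0.7, -0.3, -0.1]
finger_gap: 40.5
```

apply_moves(
  rows=[
    {"wx": 0, "wy": 0, "wz": 0, "tx": 0.0015, "ty": 0, "tz": 0, "claw": 1},
    {"wx": 0, "wy": 0, "wz": 0, "tx": 0, "ty": 0, "tz": 0, "claw": -0.1},
    {"wx": 0, "wy": 0, "wz": 0, "tx": 0, "ty": 0, "tz": 0, "claw": -0.3},
    {"wx": 0, "wy": 0, "wz": 0, "tx": 0, "ty": 0, "tz": 0, "claw": -0.35},
    {"wx": 0, "wy": 0, "wz": 0, "tx": -0.03, "ty": 0, "tz": 0, "claw": -0.35},
    {"wx": 0, "wy": 0, "wz": 0, "tx": -0.06, "ty": 0, "tz": 0, "claw": -0.35},
    {"wx": 0, "wy": 0, "wz": 0, "tx": -0.05, "ty": 0, "tz": 0, "claw": -0.5},
    {"wx": 0, "wy": 0, "wz": 0, "tx": 0, "ty": 0, "tz": 0, "claw": -0.5},
  ],
  grip_force=60,
)

```text
clock: 12.02
eef_pos: [512.1, -396.9, 139.2]
tcp_rot: [0.464, 0.531, -0.464, 0.536]
force: [-0.3, 1.1, -0.4]
finger_gap: 64.0
```

```bash
python3 - <<'E'
from bench import ctrl
from h import *
s=ctrl.sense();print(s["clock"],s["eef_pos"],s["force"],s["finger_gap"],s["q"])
plan(s,(629.3,-71.7,100),-76)
w=ctrl.snapshot("wrist");R,t=cam(w,s["eef_pos"],s["tcp_rot"])
im=w["pixels"];m=(im.min(2)>200).astype(np.uint8);m[240:]=0
v,u=np.nonzero(m);P=plane(w,np.c_[u,v],15,R,t)
k=(P[:,1]<-260)&(P[:,1]>-450);P=P[k];print("guard",len(P),np.round(P.mean(0),1),np.round(P.min(0)),np.round(P.max(0)),np.degrees(np.arctan2(*np.linalg.svd(P[:,:2]-P[:,:2].mean(0),full_matrices=0)[2][0][::-1])))
D=w["depth"];X=rays(w,np.c_[u,v])*D[v,u][:,None];Z=((X-t)@R)[k];print("top z",np.median(Z[:,2]),Z[:,2].std())
cv2.imwrite("pics/w7.png",im[:,:,::-1])
E
```

```text
12.025 [ 512.09067262 -396.90911749  139.1574689 ] [-0.33801025  1.08330806 -0.42021476] 63.997404529912 [ 0.99953195  0.48837914 -0.55528302  1.48279541  0.26628372  1.23782674
  0.55034054]
 turn [-6.04  0.35 -0.3 ] then shift mm (tx ty tz) [  39.2  192.4 -287.2] q7 0.55
 turn [173.96  -0.45  -0.53] then shift mm (tx ty tz) [  39.2 -192.4  287.2] q7 0.55
guard 995 [ 496.5 -314.8   15. ] [ 488. -338.   15.] [ 508. -287.   15.] -81.29330378358517
top z 16.344340051408132 17.42543531039651
```

P3 is flat on the tray floor (guard top z = 16.3, origin about 36 mm off centre as planned). Next is P4.

apply_moves(
  rows=[
    {"wx": -6.0, "wy": 0.3, "wz": -0.3, "tx": 0, "ty": 0, "tz": 0, "claw": -0.5},
    {"wx": 0, "wy": 0, "wz": 0, "tx": 0, "ty": 0.0275, "tz": -0.041, "claw": -0.5},
    {"wx": 0, "wy": 0, "wz": 0, "tx": 0, "ty": 0.0275, "tz": -0.041, "claw": -0.5},
    {"wx": 0, "wy": 0, "wz": 0, "tx": 0, "ty": 0.0275, "tz": -0.041, "claw": -0.5},
    {"wx": 0, "wy": 0, "wz": 0, "tx": 0, "ty": 0.0275, "tz": -0.041, "claw": -0.5},
    {"wx": 0, "wy": 0, "wz": 0, "tx": 0, "ty": 0.0275, "tz": -0.041, "claw": -0.5},
    {"wx": 0, "wy": 0, "wz": 0, "tx": 0, "ty": 0.0275, "tz": -0.041, "claw": -0.5},
    {"wx": 0, "wy": 0, "wz": 0, "tx": 0, "ty": 0.0275, "tz": -0.041, "claw": -0.5},
    {"wx": 0, "wy": 0, "wz": 0, "tx": 0.04, "ty": 0, "tz": 0, "claw": -0.5},
    {"wx": 0, "wy": 0, "wz": 0, "tx": 0.04, "ty": 0, "tz": 0, "claw": -0.5},
    {"wx": 0, "wy": 0, "wz": 0, "tx": 0, "ty": 0, "tz": 0, "claw": -0.5},
    {"wx": 0, "wy": 0, "wz": 0, "tx": 0, "ty": 0, "tz": 0, "claw": -0.5},
  ],
  grip_force=40,
)

```text
clock: 13.58
eef_pos: [627.3, -70.3, 55.6]
tcp_rot: [0.436, 0.56, -0.436, 0.555]
force: [0.1, -0.0, 0.7]
finger_gap: 64.0
```

```bash
cat >> h.py <<'E'
def guard(s,w,c,rad=70,z=12):
    """white guard near c -> centroid, heading(mod 180), median depth height"""
    R,t=cam(w,s["eef_pos"],s["tcp_rot"]);im=w["pixels"]
    m=(im.min(2)>190).astype(np.uint8);n,l,st,ce=cv2.connectedComponentsWithStats(m)
    for i in range(1,n):
        if st[i,4]<300: continue
        v,u=np.nonzero(l==i);P=plane(w,np.c_[u,v],z,R,t)[:,:2];g=P.mean(0)
        if np.linalg.norm(g-c)>rad: continue
        (x,y),(a,b),th=cv2.minAreaRect(P.astype(np.float32))
        ax=np.linalg.svd(P-g,full_matrices=0)[2][0];zz=((rays(w,np.c_[u,v])*w["depth"][v,u][:,None]-t)@R)[:,2]
        print("guard",np.round(g,1),"rectc",round(x,1),round(y,1),"size",round(a),round(b),"head",round(float(np.degrees(np.arctan2(ax[1],ax[0]))),1),"z",round(float(np.median(zz)),1),"uv",ce[i].round())
E
python3 - <<'E'
from bench import ctrl
from h import *
s=ctrl.sense();print(s["clock"],s["eef_pos"],s["force"],s["finger_gap"],s["q"])
w=ctrl.snapshot("wrist");guard(s,w,(649,-152))
plan(s,(629.3,-71.7,-9.5),-76)
E
```

```text
13.575 [627.29889009 -70.33404473  55.62921118] [ 0.09022374 -0.03149311  0.65904336] 63.98574997226823 [ 0.52940539  0.57516364 -0.64997918  1.58604336  0.37051742  1.11322081
  0.03343108]
guard [ 638.3 -107.8] rectc 638.7 -113.3 size 40 130 head -76.3 z 12.4 uv [286. 273.]
 turn [-0.04 -0.32  0.25] then shift mm (tx ty tz) [65.1  1.6  1.8] q7 0.03
 turn [179.96   0.39   0.5 ] then shift mm (tx ty tz) [65.1 -1.6 -1.8] q7 0.03
```

apply_moves(
  rows=[
    {"wx": 0, "wy": 0, "wz": 0, "tx": 0.03, "ty": 0.001, "tz": 0.002, "claw": -0.5},
    {"wx": 0, "wy": 0, "wz": 0, "tx": 0.02, "ty": 0, "tz": 0, "claw": -0.5},
    {"wx": 0, "wy": 0, "wz": 0, "tx": 0.014, "ty": 0, "tz": 0, "claw": -0.4},
    {"wx": 0, "wy": 0, "wz": 0, "tx": 0, "ty": 0, "tz": 0, "claw": -0.3},
    {"wx": 0, "wy": 0, "wz": 0, "tx": 0, "ty": 0, "tz": 0, "claw": -0.3},
  ],
  grip_force=20,
)

```text
clock: 14.25
eef_pos: [628.5, -71.7, -8.4]
tcp_rot: [0.436, 0.559, -0.435, 0.555]
force: [-0.2, 0.5, 0.7]
finger_gap: 55.7
```

apply_moves(
  rows=[
    {"wx": 0, "wy": 0, "wz": 0, "tx": 0, "ty": 0, "tz": 0, "claw": -0.1},
    {"wx": 0, "wy": 0, "wz": 0, "tx": 0, "ty": 0, "tz": 0, "claw": 0.1},
    {"wx": 0, "wy": 0, "wz": 0, "tx": 0, "ty": 0, "tz": 0, "claw": 0.2},
    {"wx": 0, "wy": 0, "wz": 0, "tx": 0, "ty": 0, "tz": 0, "claw": 0.3},
    {"wx": 0, "wy": 0, "wz": 0, "tx": 0, "ty": 0, "tz": 0, "claw": 0.5},
    {"wx": 0, "wy": 0, "wz": 0, "tx": 0, "ty": 0, "tz": 0, "claw": 0.5},
  ],
  grip_force=20,
)

```text
clock: 15.0
eef_pos: [628.6, -71.6, -8.4]
tcp_rot: [0.436, 0.559, -0.435, 0.555]
force: [-1.0, 0.8, 8.4]
finger_gap: 30.9
```

P4 gave and stopped at 30.9 mm, so it is open and now closed. I'll squeeze, lift and carry it to the dish.

apply_moves(
  rows=[
    {"wx": 0, "wy": 0, "wz": 0, "tx": -0.001, "ty": 0, "tz": 0, "claw": 1},
    {"wx": 0, "wy": 0, "wz": 0, "tx": 0, "ty": 0, "tz": 0, "claw": 1},
    {"wx": 0, "wy": 0, "wz": 0, "tx": -0.02, "ty": 0, "tz": 0, "claw": 1},
    {"wx": 0, "wy": 0, "wz": 0, "tx": -0.04, "ty": 0, "tz": 0, "claw": 1},
    {"wx": 0, "wy": 0, "wz": 0, "tx": -0.05, "ty": 0, "tz": 0, "claw": 1},
    {"wx": 0, "wy": 0, "wz": 0, "tx": 0, "ty": 0, "tz": 0, "claw": 1},
  ],
  grip_force=50,
)

```text
clock: 15.75
eef_pos: [631.0, -72.2, 107.0]
tcp_rot: [0.437, 0.557, -0.434, 0.557]
force: [0.1, -0.7, -0.7]
finger_gap: 28.6
```

```bash
python3 - <<'E'
from bench import ctrl
from h import *
s=ctrl.sense();print(s["clock"],s["eef_pos"],s["force"],s["finger_gap"],s["q"])
w=ctrl.snapshot("wrist");guard(s,w,(638,-110),z=s["eef_pos"][2]+22)
plan(s,(556.6,419.3,90),-76)
E
```

```text
15.75 [631.03980816 -72.20883091 106.98250614] [ 0.08899464 -0.72411636 -0.7036097 ] 28.558018765124565 [ 0.54427646  0.52536297 -0.6705424   1.53948694  0.33840243  1.19494703
  0.05839433]
guard [622.6 -81.6] rectc 623.6 -85.4 size 13 67 head -75.2 z 127.3 uv [262. 287.]
guard [640.1 -78.4] rectc 641.2 -81.4 size 14 66 head 102.6 z 127.3 uv [299. 289.]
guard [679.1 -55.4] rectc 679.2 -55.6 size 21 20 head 13.6 z 20.4 uv [392. 266.]
 turn [-0.04 -0.16 -0.1 ] then shift mm (tx ty tz) [  17.    46.7 -494.9] q7 0.06
 turn [ 1.7996e+02 -1.5000e-01  2.5000e-01] then shift mm (tx ty tz) [ 17.  -46.7 494.9] q7 0.06
```

apply_moves(
  rows=[
    {"wx": 0, "wy": 0, "wz": 0, "tx": 0, "ty": 0.005, "tz": -0.049, "claw": 1},
    {"wx": 0, "wy": 0, "wz": 0, "tx": 0, "ty": 0.005, "tz": -0.049, "claw": 1},
    {"wx": 0, "wy": 0, "wz": 0, "tx": 0, "ty": 0.005, "tz": -0.049, "claw": 1},
    {"wx": 0, "wy": 0, "wz": 0, "tx": 0, "ty": 0.005, "tz": -0.049, "claw": 1},
    {"wx": 0, "wy": 0, "wz": 0, "tx": 0, "ty": 0.005, "tz": -0.049, "claw": 1},
    {"wx": 0, "wy": 0, "wz": 0, "tx": 0, "ty": 0.005, "tz": -0.05, "claw": 1},
    {"wx": 0, "wy": 0, "wz": 0, "tx": 0, "ty": 0.005, "tz": -0.05, "claw": 1},
    {"wx": 0, "wy": 0, "wz": 0, "tx": 0, "ty": 0.004, "tz": -0.05, "claw": 1},
    {"wx": 0, "wy": 0, "wz": 0, "tx": 0, "ty": 0.004, "tz": -0.05, "claw": 1},
    {"wx": 0, "wy": 0, "wz": 0, "tx": 0, "ty": 0.004, "tz": -0.05, "claw": 1},
    {"wx": 0, "wy": 0, "wz": 0, "tx": 0, "ty": 0, "tz": 0, "claw": 1},
    {"wx": 0, "wy": 0, "wz": 0, "tx": 0, "ty": 0, "tz": 0, "claw": 1},
  ],
  grip_force=50,
)

```text
clock: 17.3
eef_pos: [554.6, 418.5, 102.9]
tcp_rot: [0.434, 0.56, -0.436, 0.555]
force: [0.7, -0.4, -0.5]
finger_gap: 28.9
```

```bash
python3 - <<'E'
from bench import ctrl
from h import *
s=ctrl.sense();print(s["clock"],s["eef_pos"],s["force"],s["finger_gap"],s["q"])
plan(s,(556.6,419.3,-3),-76)
w=ctrl.snapshot("wrist");cv2.imwrite("pics/w8.png",w["pixels"][:,:,::-1])
# dish from wrist depth: rim points above floor
R,t=cam(w,s["eef_pos"],s["tcp_rot"]);v,u=np.mgrid[0:420,0:560];W=(rays(w,np.c_[u.ravel(),v.ravel()])*w["depth"].reshape(-1,1)-t)@R
k=(W[:,2]>15)&(W[:,2]<24)&(w["depth"].ravel()>0)&(abs(np.hypot(W[:,0]-535.5,W[:,1]-380)-109)<15);Q=W[k]
A=np.c_[2*Q[:,:2],np.ones(len(Q))];x=np.linalg.lstsq(A,(Q[:,:2]**2).sum(1),rcond=None)[0];print("dish fit",len(Q),x[:2],np.sqrt(x[2]+x[0]**2+x[1]**2),Q[:,:2].min(0),Q[:,:2].max(0))
E
```

```text
17.3 [554.55215501 418.53503979 102.92136826] [ 0.71272784 -0.44687336 -0.51661511] 28.855787603369787 [-0.22773468  0.68015901 -0.73438507  1.35376787  0.44806503  1.28049045
 -0.73413661]
 turn [-0.03 -0.23  0.38] then shift mm (tx ty tz) [105.9   2.2  -0.2] q7 -0.73
 turn [179.97   0.6    0.35] then shift mm (tx ty tz) [105.9  -2.2   0.2] q7 -0.73
dish fit 4636 [538.41022127 385.45044461] 106.35159746339191 [428.88073333 275.82666426] [647.9209796  494.26852019]
```

apply_moves(
  rows=[
    {"wx": 0, "wy": 0, "wz": 0, "tx": 0.03, "ty": 0.005, "tz": -0.003, "claw": 1},
    {"wx": 0, "wy": 0, "wz": 0, "tx": 0.03, "ty": 0, "tz": 0, "claw": 1},
    {"wx": 0, "wy": 0, "wz": 0, "tx": 0.025, "ty": 0, "tz": 0, "claw": 1},
    {"wx": 0, "wy": 0, "wz": 0, "tx": 0.012, "ty": 0, "tz": 0, "claw": 1},
    {"wx": 0, "wy": 0, "wz": 0, "tx": 0.005, "ty": 0, "tz": 0, "claw": 1},
    {"wx": 0, "wy": 0, "wz": 0, "tx": 0, "ty": 0, "tz": 0, "claw": 1},
    {"wx": 0, "wy": 0, "wz": 0, "tx": 0, "ty": 0, "tz": 0, "claw": 1},
  ],
  grip_force=50,
)

```text
clock: 18.23
eef_pos: [558.8, 424.4, 3.2]
tcp_rot: [0.436, 0.56, -0.435, 0.555]
force: [-1.1, -0.2, -1.0]
finger_gap: 28.8
```

apply_moves(
  rows=[
    {"wx": 0, "wy": 0, "wz": 0, "tx": 0.004, "ty": 0, "tz": 0, "claw": 1},
    {"wx": 0, "wy": 0, "wz": 0, "tx": 0.002, "ty": 0, "tz": 0, "claw": 1},
    {"wx": 0, "wy": 0, "wz": 0, "tx": 0, "ty": 0, "tz": 0, "claw": 1},
  ],
  grip_force=50,
)

```text
clock: 18.6
eef_pos: [558.3, 424.0, -3.9]
tcp_rot: [0.435, 0.56, -0.436, 0.554]
force: [-0.0, -0.2, -0.4]
finger_gap: 28.7
```

apply_moves(
  rows=[
    {"wx": 0, "wy": 0, "wz": 0, "tx": 0, "ty": 0, "tz": 0, "claw": 0.15},
    {"wx": 0, "wy": 0, "wz": 0, "tx": 0, "ty": 0, "tz": 0, "claw": 0.0},
    {"wx": 0, "wy": 0, "wz": 0, "tx": 0, "ty": 0, "tz": 0, "claw": -0.05},
    {"wx": 0, "wy": 0, "wz": 0, "tx": -0.03, "ty": 0, "tz": 0, "claw": -0.05},
    {"wx": 0, "wy": 0, "wz": 0, "tx": -0.06, "ty": 0, "tz": 0, "claw": -0.3},
    {"wx": 0, "wy": 0, "wz": 0, "tx": -0.06, "ty": 0, "tz": 0, "claw": -0.5},
    {"wx": 0, "wy": 0, "wz": 0, "tx": 0, "ty": 0, "tz": 0, "claw": -0.5},
  ],
  grip_force=50,
)

```text
clock: 19.48
eef_pos: [560.9, 425.6, 152.3]
tcp_rot: [0.438, 0.559, -0.433, 0.555]
force: [-0.2, -1.1, -0.7]
finger_gap: 64.0
```

```bash
python3 - <<'E'
from bench import ctrl
from h import *
s=ctrl.sense();print(s["clock"],s["eef_pos"],s["force"],s["finger_gap"],s["q"])
w=ctrl.snapshot("wrist");guard(s,w,(570,370),150,16)
R,t=cam(w,s["eef_pos"],s["tcp_rot"])
for o in clamps(w,R,t,8,60): print(np.round(o[0],1),np.round(o[1:4],1),np.round(o[4]))
plan(s,(456,159,130),-96)
plan(s,(613,82,130),70)
E
```

```text
19.475 [560.89627989 425.55605    152.33121318] [-0.23132801 -1.07973601 -0.71031532] 63.953891604843506 [-0.2342568   0.65316522 -0.74789149  1.28470874  0.43072157  1.35749916
 -0.71903431]
guard [580.  345.2] rectc 581.3 342.2 size 17 51 head -68.6 z 16.4 uv [282. 266.]
 turn [19.95 -0.56 -0.09] then shift mm (tx ty tz) [ 22.3 -76.5 276.1] q7 -0.72
 turn [-1.6005e+02  1.2000e-01 -7.9000e-01] then shift mm (tx ty tz) [  22.3   76.5 -276.1] q7 -0.72
 turn [ 3.395e+01 -5.700e-01 -2.000e-02] then shift mm (tx ty tz) [ 22.3 166.5 305. ] q7 -0.72
 turn [-1.4605e+02  2.0000e-02 -7.5000e-01] then shift mm (tx ty tz) [  22.3 -166.5 -305. ] q7 -0.72
```

P4 lies flat in the dish (guard top z = 16.4, origin about 25 mm from centre). Next is P1.

apply_moves(
  rows=[
    {"wx": 10.0, "wy": -0.3, "wz": 0, "tx": 0, "ty": 0, "tz": 0, "claw": -0.5},
    {"wx": 10.0, "wy": -0.2, "wz": 0, "tx": 0, "ty": 0, "tz": 0, "claw": -0.5},
    {"wx": 0, "wy": 0, "wz": 0, "tx": 0, "ty": -0.0155, "tz": 0.055, "claw": -0.5},
    {"wx": 0, "wy": 0, "wz": 0, "tx": 0, "ty": -0.0155, "tz": 0.055, "claw": -0.5},
    {"wx": 0, "wy": 0, "wz": 0, "tx": 0, "ty": -0.0155, "tz": 0.055, "claw": -0.5},
    {"wx": 0, "wy": 0, "wz": 0, "tx": 0, "ty": -0.015, "tz": 0.055, "claw": -0.5},
    {"wx": 0, "wy": 0, "wz": 0, "tx": 0, "ty": -0.015, "tz": 0.056, "claw": -0.5},
    {"wx": 0, "wy": 0, "wz": 0, "tx": 0.02, "ty": 0, "tz": 0, "claw": -0.5},
    {"wx": 0, "wy": 0, "wz": 0, "tx": 0, "ty": 0, "tz": 0, "claw": -0.5},
    {"wx": 0, "wy": 0, "wz": 0, "tx": 0, "ty": 0, "tz": 0, "claw": -0.5},
  ],
  grip_force=20,
)

```text
clock: 20.78
eef_pos: [453.9, 157.6, 127.9]
tcp_rot: [-0.523, -0.474, 0.528, -0.473]
force: [-0.4, -0.3, 0.3]
finger_gap: 63.8
```

```bash
python3 - <<'E'
from bench import ctrl
from h import *
s=ctrl.sense();print(s["clock"],s["eef_pos"],s["force"],s["finger_gap"],s["q"])
w=ctrl.snapshot("wrist");guard(s,w,(450,110),150,12)
R,t=cam(w,s["eef_pos"],s["tcp_rot"])
for o in clamps(w,R,t,8,60): print(np.round(o[0],1),np.round(o[1:4],1),np.round(o[4]))
plan(s,(456,159,-9),-96)
E
```

```text
20.775 [453.85502803 157.60424987 127.90142146] [-0.41852231 -0.30723443  0.33011069] 63.81158843120087 [ 0.26459494  0.16508768 -0.74198695  1.91131386  0.1246577   1.11852094
 -0.63026876]
guard [339.9 173.4] rectc 341.9 172.9 size 19 52 head -6.1 z 12.2 uv [154. 188.]
guard [446.9  79.3] rectc 446.7 78.7 size 57 18 head -95.8 z 12.3 uv [285. 270.]
[452.6 124.3] [-96.7 161.   59. ] [286. 200.]
[623.9 111.2] [ 70.  159.5  62.7] [466. 227.]
[601.3  -3.1] [142.9 256.9 128.9] [415. 330.]
[432.1 -41.7] [173.5 127.4  14.5] [286. 365.]
 turn [0.03 0.27 0.33] then shift mm (tx ty tz) [136.9   2.   -1.6] q7 -0.63
 turn [-179.97   -0.51    0.42] then shift mm (tx ty tz) [136.9  -2.    1.6] q7 -0.63
```

apply_moves(
  rows=[
    {"wx": 0, "wy": 0, "wz": 0, "tx": 0.05, "ty": 0.002, "tz": 0, "claw": -0.5},
    {"wx": 0, "wy": 0, "wz": 0, "tx": 0.05, "ty": 0, "tz": 0, "claw": -0.5},
    {"wx": 0, "wy": 0, "wz": 0, "tx": 0.025, "ty": 0, "tz": 0, "claw": -0.4},
    {"wx": 0, "wy": 0, "wz": 0, "tx": 0.009, "ty": 0, "tz": 0, "claw": -0.3},
    {"wx": 0, "wy": 0, "wz": 0, "tx": 0, "ty": 0, "tz": 0, "claw": -0.3},
    {"wx": 0, "wy": 0, "wz": 0, "tx": 0, "ty": 0, "tz": 0, "claw": -0.3},
  ],
  grip_force=20,
)

```text
clock: 21.58
eef_pos: [456.2, 156.5, -4.8]
tcp_rot: [-0.524, -0.473, 0.527, -0.473]
force: [0.0, -0.3, -0.3]
finger_gap: 55.5
```

apply_moves(
  rows=[
    {"wx": 0, "wy": 0, "wz": 0, "tx": 0.004, "ty": 0, "tz": 0, "claw": -0.2},
    {"wx": 0, "wy": 0, "wz": 0, "tx": 0, "ty": 0, "tz": 0, "claw": -0.1},
    {"wx": 0, "wy": 0, "wz": 0, "tx": 0, "ty": 0, "tz": 0, "claw": 0.1},
    {"wx": 0, "wy": 0, "wz": 0, "tx": 0, "ty": 0, "tz": 0, "claw": 0.2},
    {"wx": 0, "wy": 0, "wz": 0, "tx": 0, "ty": 0, "tz": 0, "claw": 0.3},
    {"wx": 0, "wy": 0, "wz": 0, "tx": 0, "ty": 0, "tz": 0, "claw": 0.5},
    {"wx": 0, "wy": 0, "wz": 0, "tx": 0, "ty": 0, "tz": 0, "claw": 0.5},
  ],
  grip_force=20,
)

```text
clock: 22.45
eef_pos: [455.5, 155.9, -9.7]
tcp_rot: [-0.523, -0.473, 0.528, -0.473]
force: [-0.6, -1.3, 5.7]
finger_gap: 40.8
```

P1 is rigid at 40.8 mm, so it goes to the tray.

apply_moves(
  rows=[
    {"wx": 0, "wy": 0, "wz": 0, "tx": 0, "ty": 0, "tz": 0, "claw": 1},
    {"wx": 0, "wy": 0, "wz": 0, "tx": 0, "ty": 0, "tz": 0, "claw": 1},
    {"wx": 0, "wy": 0, "wz": 0, "tx": -0.02, "ty": 0, "tz": 0, "claw": 1},
    {"wx": 0, "wy": 0, "wz": 0, "tx": -0.04, "ty": 0, "tz": 0, "claw": 1},
    {"wx": 0, "wy": 0, "wz": 0, "tx": -0.05, "ty": 0, "tz": 0, "claw": 1},
    {"wx": -7.2, "wy": 0.2, "wz": 0.2, "tx": 0, "ty": 0, "tz": 0, "claw": 1},
    {"wx": -7.2, "wy": 0, "wz": 0, "tx": 0, "ty": 0, "tz": 0, "claw": 1},
    {"wx": 0, "wy": 0, "wz": 0, "tx": 0, "ty": 0, "tz": 0, "claw": 1},
  ],
  grip_force=60,
)

```text
clock: 23.45
eef_pos: [455.7, 156.4, 99.8]
tcp_rot: [0.462, 0.535, -0.463, 0.535]
force: [0.1, -0.2, -1.3]
finger_gap: 39.5
```

```bash
python3 - <<'E'
from bench import ctrl
from h import *
s=ctrl.sense();print(s["clock"],s["eef_pos"],s["force"],s["finger_gap"],s["q"])
w=ctrl.snapshot("wrist");guard(s,w,s["eef_pos"][:2],110,s["eef_pos"][2]+22)
plan(s,(570,-318.3,100),-82)
E
```

```text
23.45 [455.66860791 156.42296923  99.81036104] [ 0.10699131 -0.2155078  -1.33986261] 39.49547776650578 [ 0.29348603  0.21059073 -0.77848061  1.93968826  0.16940606  1.05937189
 -0.41254056]
guard [386.8 201.5] rectc 388.2 201.3 size 10 28 head -6.5 z 12.1 uv [138. 161.]
guard [432.5 193.4] rectc 434.0 191.6 size 24 24 head 20.7 z 119.6 uv [244. 194.]
guard [461.6 197.4] rectc 463.5 195.5 size 24 24 head 21.6 z 119.7 uv [311. 195.]
guard [550.2 192.6] rectc 550.6 193.4 size 29 11 head -109.1 z 12.2 uv [500. 232.]
guard [448.8 125.1] rectc 448.8 125.0 size 5 25 head -53.1 z 121.2 uv [261. 327.]
guard [468.3 127.7] rectc 468.2 127.7 size 25 4 head -111.7 z 121.3 uv [300. 328.]
 turn [0.32 0.06 0.12] then shift mm (tx ty tz) [-2.00e-01  4.72e+01  4.86e+02] q7 -0.41
 turn [-1.7968e+02 -1.9000e-01  9.0000e-02] then shift mm (tx ty tz) [-2.00e-01 -4.72e+01 -4.86e+02] q7 -0.41
```

apply_moves(
  rows=[
    {"wx": 0, "wy": 0, "wz": 0, "tx": 0, "ty": 0.0047, "tz": 0.0485, "claw": 1},
    {"wx": 0, "wy": 0, "wz": 0, "tx": 0, "ty": 0.0047, "tz": 0.0485, "claw": 1},
    {"wx": 0, "wy": 0, "wz": 0, "tx": 0, "ty": 0.0047, "tz": 0.0485, "claw": 1},
    {"wx": 0, "wy": 0, "wz": 0, "tx": 0, "ty": 0.0047, "tz": 0.0485, "claw": 1},
    {"wx": 0, "wy": 0, "wz": 0, "tx": 0, "ty": 0.0047, "tz": 0.0485, "claw": 1},
    {"wx": 0, "wy": 0, "wz": 0, "tx": 0, "ty": 0.0047, "tz": 0.0485, "claw": 1},
    {"wx": 0, "wy": 0, "wz": 0, "tx": 0, "ty": 0.0047, "tz": 0.0485, "claw": 1},
    {"wx": 0, "wy": 0, "wz": 0, "tx": 0, "ty": 0.0047, "tz": 0.0485, "claw": 1},
    {"wx": 0, "wy": 0, "wz": 0, "tx": 0, "ty": 0.0047, "tz": 0.0485, "claw": 1},
    {"wx": 0, "wy": 0, "wz": 0, "tx": 0, "ty": 0.0047, "tz": 0.0485, "claw": 1},
    {"wx": 0, "wy": 0, "wz": 0, "tx": 0, "ty": 0, "tz": 0, "claw": 1},
    {"wx": 0, "wy": 0, "wz": 0, "tx": 0, "ty": 0, "tz": 0, "claw": 1},
  ],
  grip_force=60,
)

```text
clock: 25.0
eef_pos: [572.8, -315.6, 99.6]
tcp_rot: [0.462, 0.535, -0.463, 0.534]
force: [-0.3, 0.9, -0.4]
finger_gap: 39.4
```

```bash
python3 - <<'E'
from bench import ctrl
from h import *
s=ctrl.sense();print(s["clock"],s["eef_pos"],s["force"],s["finger_gap"],s["q"])
w=ctrl.snapshot("wrist");cv2.imwrite("pics/w9.png",w["pixels"][:,:,::-1]);pickle.dump((s,w),open("w9.pkl","wb"))
plan(s,(570,-318.3,-3),-82)
R,t=cam(w,s["eef_pos"],s["tcp_rot"]);v,u=np.mgrid[0:420,0:560];W=(rays(w,np.c_[u.ravel(),v.ravel()])*w["depth"].reshape(-1,1)-t)@R
a=np.radians(8);U=np.array([[np.cos(a),np.sin(a)],[-np.sin(a),np.cos(a)]])
L=(W[:,:2]-[539,-356])@U.T
k=(W[:,2]>14)&(W[:,2]<23)&(w["depth"].ravel()>0)&(abs(L[:,0])<110)&(abs(L[:,1])<120)&((abs(L[:,0])>82)|(abs(L[:,1])>90))
print("rim extents in assumed tray frame",np.percentile(L[k],[0.5,1,99,99.5],axis=0).round(1),k.sum())
E
```

```text
25.0 [ 572.84771369 -315.6016167    99.64544857] [-0.25780252  0.92968193 -0.42189196] 39.43716303418087 [ 0.77417878  0.52668305 -0.46370243  1.49651734  0.24666915  1.17882018
  0.41431004]
 turn [ 0.28 -0.02  0.14] then shift mm (tx ty tz) [102.6  -3.2   2.3] q7 0.41
 turn [-1.7972e+02 -2.2000e-01 -3.0000e-02] then shift mm (tx ty tz) [102.6   3.2  -2.3] q7 0.41
rim extents in assumed tray frame [[ -92.4 -105. ]
 [ -92.2 -104.4]
 [  96.9  104.1]
 [  97.2  104.2]] 4659
```

View pics/w9.png

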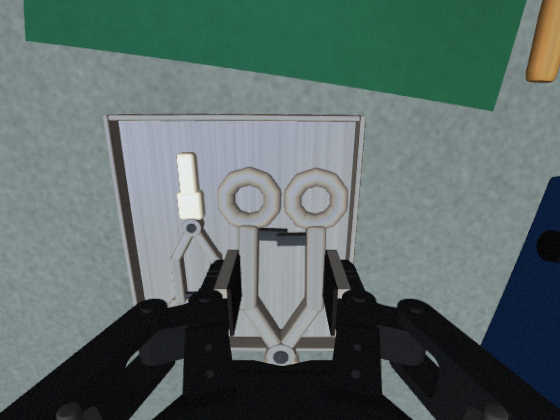

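The wrist view shows P3's guard at (190,190) on the left of the tray, and the carried clamp (rings at (249,200) and (317,200)) over the free right half. Lowering it.

apply_moves(
  rows=[
    {"wx": 0, "wy": 0, "wz": 0, "tx": 0.03, "ty": -0.001, "tz": 0.002, "claw": 1},
    {"wx": 0, "wy": 0, "wz": 0, "tx": 0.03, "ty": 0, "tz": 0, "claw": 1},
    {"wx": 0, "wy": 0, "wz": 0, "tx": 0.025, "ty": 0, "tz": 0, "claw": 1},
    {"wx": 0, "wy": 0, "wz": 0, "tx": 0.012, "ty": 0, "tz": 0, "claw": 1},
    {"wx": 0, "wy": 0, "wz": 0, "tx": 0.005, "ty": 0, "tz": 0, "claw": 1},
    {"wx": 0, "wy": 0, "wz": 0, "tx": 0, "ty": 0, "tz": 0, "claw": 1},
    {"wx": 0, "wy": 0, "wz": 0, "tx": 0, "ty": 0, "tz": 0, "claw": 1},
  ],
  grip_force=60,
)

```text
clock: 25.92
eef_pos: [572.6, -319.0, -0.6]
tcp_rot: [0.462, 0.535, -0.463, 0.535]
force: [-0.0, 0.2, -0.4]
finger_gap: 39.1
```

apply_moves(
  rows=[
    {"wx": 0, "wy": 0, "wz": 0, "tx": 0.003, "ty": 0, "tz": 0, "claw": 1},
    {"wx": 0, "wy": 0, "wz": 0, "tx": 0.001, "ty": 0, "tz": 0, "claw": 1},
    {"wx": 0, "wy": 0, "wz": 0, "tx": 0, "ty": 0, "tz": 0, "claw": 1},
  ],
  grip_force=60,
)

```text
clock: 26.3
eef_pos: [572.1, -318.9, -5.2]
tcp_rot: [0.461, 0.535, -0.463, 0.535]
force: [-0.9, -0.1, 4.9]
finger_gap: 39.5
```

apply_moves(
  rows=[
    {"wx": 0, "wy": 0, "wz": 0, "tx": 0, "ty": 0, "tz": 0, "claw": -0.1},
    {"wx": 0, "wy": 0, "wz": 0, "tx": 0, "ty": 0, "tz": 0, "claw": -0.25},
    {"wx": 0, "wy": 0, "wz": 0, "tx": 0, "ty": 0, "tz": 0, "claw": -0.3},
    {"wx": 0, "wy": 0, "wz": 0, "tx": -0.03, "ty": 0, "tz": 0, "claw": -0.3},
    {"wx": 0, "wy": 0, "wz": 0, "tx": -0.06, "ty": 0, "tz": 0, "claw": -0.5},
    {"wx": 0, "wy": 0, "wz": 0, "tx": -0.05, "ty": 0, "tz": 0, "claw": -0.5},
    {"wx": 9.4, "wy": 0, "wz": 0, "tx": 0, "ty": 0, "tz": 0, "claw": -0.5},
    {"wx": 9.4, "wy": 0, "wz": 0, "tx": 0, "ty": 0, "tz": 0, "claw": -0.5},
    {"wx": 9.4, "wy": 0, "wz": 0, "tx": 0, "ty": 0, "tz": 0, "claw": -0.5},
    {"wx": 0, "wy": 0, "wz": 0, "tx": 0, "ty": 0, "tz": 0, "claw": -0.5},
  ],
  grip_force=60,
)

```text
clock: 27.55
eef_pos: [572.3, -318.5, 134.3]
tcp_rot: [-0.578, -0.407, 0.579, -0.407]
force: [-0.6, 0.4, 0.1]
finger_gap: 64.1
```

```bash
python3 - <<'E'
from bench import ctrl
from h import *
s=ctrl.sense();print(s["clock"],s["eef_pos"],s["force"],s["finger_gap"],s["q"])
w=ctrl.snapshot("wrist");guard(s,w,(540,-356),100,16)
plan(s,(612.6,80.2,130),70)
E
```

```text
27.55 [ 572.28944023 -318.46003886  134.33261047] [-0.59766251  0.43311695  0.09433773] 64.05287053366376 [ 0.72024814  0.48326242 -0.38455448  1.46525828  0.18813535  1.23039721
 -0.03249929]
guard [ 496.9 -314.6] rectc 496.7 -312.5 size 17 52 head -81.4 z 16.3 uv [204. 214.]
guard [ 582.1 -396.2] rectc 582.6 -399.3 size 17 51 head -80.8 z 16.4 uv [319. 261.]
 turn [0.23 0.11 0.07] then shift mm (tx ty tz) [   4.3  -98.5 -388.4] q7 -0.03
 turn [-1.7976e+02 -1.1000e-01  1.8000e-01] then shift mm (tx ty tz) [  4.3  98.5 388.4] q7 -0.03
```

Both tray clamps lie flat (guard tops z = 16.3 and 16.4). Now P2.

apply_moves(
  rows=[
    {"wx": 0, "wy": 0, "wz": 0, "tx": 0, "ty": -0.0123, "tz": -0.0485, "claw": -0.5},
    {"wx": 0, "wy": 0, "wz": 0, "tx": 0, "ty": -0.0123, "tz": -0.0485, "claw": -0.5},
    {"wx": 0, "wy": 0, "wz": 0, "tx": 0, "ty": -0.0123, "tz": -0.0485, "claw": -0.5},
    {"wx": 0, "wy": 0, "wz": 0, "tx": 0, "ty": -0.0123, "tz": -0.0485, "claw": -0.5},
    {"wx": 0, "wy": 0, "wz": 0, "tx": 0, "ty": -0.0123, "tz": -0.0485, "claw": -0.5},
    {"wx": 0, "wy": 0, "wz": 0, "tx": 0, "ty": -0.0123, "tz": -0.0485, "claw": -0.5},
    {"wx": 0, "wy": 0, "wz": 0, "tx": 0, "ty": -0.0123, "tz": -0.0485, "claw": -0.5},
    {"wx": 0, "wy": 0, "wz": 0, "tx": 0, "ty": -0.0123, "tz": -0.0485, "claw": -0.5},
    {"wx": 0, "wy": 0, "wz": 0, "tx": 0.04, "ty": 0, "tz": 0, "claw": -0.5},
    {"wx": 0, "wy": 0, "wz": 0, "tx": 0.03, "ty": 0, "tz": 0, "claw": -0.5},
    {"wx": 0, "wy": 0, "wz": 0, "tx": 0, "ty": 0, "tz": 0, "claw": -0.5},
    {"wx": 0, "wy": 0, "wz": 0, "tx": 0, "ty": 0, "tz": 0, "claw": -0.5},
  ],
  grip_force=20,
)

```text
clock: 29.1
eef_pos: [612.0, 79.8, 65.1]
tcp_rot: [-0.578, -0.407, 0.579, -0.407]
force: [-0.2, -0.2, -0.8]
finger_gap: 64.1
```

```bash
python3 - <<'E'
from bench import ctrl
from h import *
s=ctrl.sense();print(s["clock"],s["eef_pos"],s["force"],s["finger_gap"],s["q"])
w=ctrl.snapshot("wrist");guard(s,w,(630,120),100,12)
plan(s,(612.6,80.2,-8.5),70)
E
```

```text
29.1 [611.98179462  79.82800204  65.12609832] [-0.20369221 -0.20122748 -0.77477721] 64.1240671233298 [ 0.20553303  0.49996762 -0.52638225  1.63020783  0.27644301  1.08668853
 -0.74231153]
guard [624.9 112.2] rectc 623.6 110.5 size 155 57 head -110.1 z 12.1 uv [285. 164.]
 turn [ 0.24  0.05 -0.  ] then shift mm (tx ty tz) [73.6  0.5 -0.6] q7 -0.74
 turn [-1.7976e+02  1.0000e-02  8.0000e-02] then shift mm (tx ty tz) [73.6 -0.5  0.6] q7 -0.74
```

apply_moves(
  rows=[
    {"wx": 0, "wy": 0, "wz": 0, "tx": 0.035, "ty": 0.0005, "tz": 0, "claw": -0.5},
    {"wx": 0, "wy": 0, "wz": 0, "tx": 0.025, "ty": 0, "tz": 0, "claw": -0.5},
    {"wx": 0, "wy": 0, "wz": 0, "tx": 0.01, "ty": 0, "tz": 0, "claw": -0.3},
    {"wx": 0, "wy": 0, "wz": 0, "tx": 0.003, "ty": 0, "tz": 0, "claw": -0.3},
    {"wx": 0, "wy": 0, "wz": 0, "tx": 0, "ty": 0, "tz": 0, "claw": -0.2},
    {"wx": 0, "wy": 0, "wz": 0, "tx": 0, "ty": 0, "tz": 0, "claw": -0.1},
    {"wx": 0, "wy": 0, "wz": 0, "tx": 0, "ty": 0, "tz": 0, "claw": 0.1},
    {"wx": 0, "wy": 0, "wz": 0, "tx": 0, "ty": 0, "tz": 0, "claw": 0.2},
    {"wx": 0, "wy": 0, "wz": 0, "tx": 0, "ty": 0, "tz": 0, "claw": 0.3},
    {"wx": 0, "wy": 0, "wz": 0, "tx": 0, "ty": 0, "tz": 0, "claw": 0.5},
    {"wx": 0, "wy": 0, "wz": 0, "tx": 0, "ty": 0, "tz": 0, "claw": 0.5},
  ],
  grip_force=20,
)

```text
clock: 30.52
eef_pos: [612.3, 79.4, -8.3]
tcp_rot: [-0.578, -0.406, 0.579, -0.407]
force: [-0.3, -1.8, 8.2]
finger_gap: 29.8
```

P2 gave to 29.8 mm, so it is open and now closed. I'll lift it, turn it antiparallel to P4 and carry it to the near half of the dish.

apply_moves(
  rows=[
    {"wx": 0, "wy": 0, "wz": 0, "tx": -0.001, "ty": 0, "tz": 0, "claw": 1},
    {"wx": 0, "wy": 0, "wz": 0, "tx": 0, "ty": 0, "tz": 0, "claw": 1},
    {"wx": 0, "wy": 0, "wz": 0, "tx": -0.02, "ty": 0, "tz": 0, "claw": 1},
    {"wx": 0, "wy": 0, "wz": 0, "tx": -0.04, "ty": 0, "tz": 0, "claw": 1},
    {"wx": 0, "wy": 0, "wz": 0, "tx": -0.05, "ty": 0, "tz": 0, "claw": 1},
    {"wx": -8.5, "wy": 0, "wz": 0, "tx": 0, "ty": 0, "tz": 0, "claw": 1},
    {"wx": -8.5, "wy": 0, "wz": 0, "tx": 0, "ty": 0, "tz": 0, "claw": 1},
    {"wx": -8.5, "wy": 0, "wz": 0, "tx": 0, "ty": 0, "tz": 0, "claw": 1},
    {"wx": -8.5, "wy": 0, "wz": 0, "tx": 0, "ty": 0, "tz": 0, "claw": 1},
    {"wx": 0, "wy": 0, "wz": 0, "tx": 0, "ty": 0, "tz": 0, "claw": 1},
  ],
  grip_force=50,
)

```text
clock: 31.78
eef_pos: [611.5, 79.6, 102.4]
tcp_rot: [0.434, 0.558, -0.435, 0.557]
force: [0.0, -0.3, -1.2]
finger_gap: 27.8
```

```bash
python3 - <<'E'
from bench import ctrl
from h import *
s=ctrl.sense();print(s["clock"],s["eef_pos"],s["force"],s["finger_gap"],s["q"])
w=ctrl.snapshot("wrist");guard(s,w,s["eef_pos"][:2],120,s["eef_pos"][2]+20)
plan(s,(517,345.4,100),104)
E
```

```text
31.775 [611.54164716  79.64945832 102.3504896 ] [ 0.02055683 -0.28720571 -1.16893897] 27.79484276995197 [ 0.29317593  0.48575597 -0.64459792  1.5946345   0.31032723  1.16777552
 -0.17284674]
guard [587.3 162.5] rectc 587.0 163.5 size 19 52 head -69.4 z 122.1 uv [276.  79.]
guard [595.3 114.6] rectc 595.6 115.8 size 33 9 head 75.7 z 122.5 uv [268. 198.]
guard [610.8 111.8] rectc 613.8 104.1 size 11 50 head -69.3 z 122.4 uv [300. 211.]
guard [697.7 140.7] rectc 698.0 140.2 size 20 19 head -119.8 z 59.8 uv [503. 197.]
guard [710.1  91.5] rectc 710.6 86.8 size 29 56 head -86.7 z 25.5 uv [481. 294.]
guard [568.8  63.2] rectc 568.5 63.0 size 23 21 head -122.0 z 42.4 uv [190. 283.]
guard [617.7  50.3] rectc 617.3 50.8 size 31 26 head 41.2 z 120.8 uv [282. 325.]
 turn [0.12 0.03 0.12] then shift mm (tx ty tz) [   2.4  -27.4 -280.7] q7 -0.17
 turn [-1.7988e+02 -1.9000e-01  4.0000e-02] then shift mm (tx ty tz) [  2.4  27.4 280.7] q7 -0.17
```

apply_moves(
  rows=[
    {"wx": 0, "wy": 0, "wz": 0, "tx": 0, "ty": -0.0046, "tz": -0.0468, "claw": 1},
    {"wx": 0, "wy": 0, "wz": 0, "tx": 0, "ty": -0.0046, "tz": -0.0468, "claw": 1},
    {"wx": 0, "wy": 0, "wz": 0, "tx": 0, "ty": -0.0046, "tz": -0.0468, "claw": 1},
    {"wx": 0, "wy": 0, "wz": 0, "tx": 0, "ty": -0.0046, "tz": -0.0468, "claw": 1},
    {"wx": 0, "wy": 0, "wz": 0, "tx": 0, "ty": -0.0046, "tz": -0.0468, "claw": 1},
    {"wx": 0, "wy": 0, "wz": 0, "tx": 0, "ty": -0.0046, "tz": -0.0468, "claw": 1},
    {"wx": 0, "wy": 0, "wz": 0, "tx": 0, "ty": 0, "tz": 0, "claw": 1},
    {"wx": 0, "wy": 0, "wz": 0, "tx": 0.03, "ty": 0, "tz": 0, "claw": 1},
    {"wx": 0, "wy": 0, "wz": 0, "tx": 0.02, "ty": 0, "tz": 0, "claw": 1},
    {"wx": 0, "wy": 0, "wz": 0, "tx": 0, "ty": 0, "tz": 0, "claw": 1},
    {"wx": 0, "wy": 0, "wz": 0, "tx": 0, "ty": 0, "tz": 0, "claw": 1},
  ],
  grip_force=50,
)

```text
clock: 33.2
eef_pos: [516.7, 345.1, 52.4]
tcp_rot: [0.434, 0.558, -0.435, 0.557]
force: [0.1, -0.3, -0.8]
finger_gap: 28.0
```

```bash
python3 - <<'E'
from bench import ctrl
from h import *
s=ctrl.sense();print(s["clock"],s["eef_pos"],s["force"],s["finger_gap"],s["q"])
w=ctrl.snapshot("wrist");guard(s,w,(538,385),130,16);guard(s,w,s["eef_pos"][:2],120,s["eef_pos"][2]+20)
plan(s,(517,345.4,-3.5),104)
E
```

```text
33.2 [516.68594977 345.09078477  52.42585596] [ 0.11119821 -0.28467125 -0.75419845] 27.95351397470404 [-0.13415352  0.5690623  -0.69437633  1.61949974  0.39703305  1.10011365
 -0.68805299]
guard [490.3 430.5] rectc 489.8 432.2 size 24 72 head -69.5 z 72.2 uv [275.  80.]
guard [579.6 345.3] rectc 581.0 342.2 size 17 51 head -68.3 z 16.3 uv [375. 248.]
guard [492.2 427.8] rectc 491.8 429.1 size 17 51 head -69.5 z 72.2 uv [275.  80.]
guard [554.8 368.1] rectc 555.8 365.9 size 12 36 head -68.3 z 16.3 uv [375. 248.]
 turn [0.11 0.03 0.07] then shift mm (tx ty tz) [55.9  0.4 -0.2] q7 -0.69
 turn [-1.7989e+02 -1.1000e-01  4.0000e-02] then shift mm (tx ty tz) [55.9 -0.4  0.2] q7 -0.69
```

apply_moves(
  rows=[
    {"wx": 0, "wy": 0, "wz": 0, "tx": 0.03, "ty": 0, "tz": 0, "claw": 1},
    {"wx": 0, "wy": 0, "wz": 0, "tx": 0.015, "ty": 0, "tz": 0, "claw": 1},
    {"wx": 0, "wy": 0, "wz": 0, "tx": 0.008, "ty": 0, "tz": 0, "claw": 1},
    {"wx": 0, "wy": 0, "wz": 0, "tx": 0.001, "ty": 0, "tz": 0, "claw": 1},
    {"wx": 0, "wy": 0, "wz": 0, "tx": 0, "ty": 0, "tz": 0, "claw": 1},
    {"wx": 0, "wy": 0, "wz": 0, "tx": 0, "ty": 0, "tz": 0, "claw": 1},
  ],
  grip_force=50,
)

```text
clock: 34.0
eef_pos: [516.5, 345.3, -1.7]
tcp_rot: [0.434, 0.558, -0.435, 0.558]
force: [0.0, -0.2, -0.8]
finger_gap: 28.0
```

apply_moves(
  rows=[
    {"wx": 0, "wy": 0, "wz": 0, "tx": 0.002, "ty": 0, "tz": 0, "claw": 1},
    {"wx": 0, "wy": 0, "wz": 0, "tx": 0, "ty": 0, "tz": 0, "claw": 1},
    {"wx": 0, "wy": 0, "wz": 0, "tx": 0, "ty": 0, "tz": 0, "claw": 0.15},
    {"wx": 0, "wy": 0, "wz": 0, "tx": 0, "ty": 0, "tz": 0, "claw": 0.0},
    {"wx": 0, "wy": 0, "wz": 0, "tx": 0, "ty": 0, "tz": 0, "claw": -0.05},
    {"wx": 0, "wy": 0, "wz": 0, "tx": -0.03, "ty": 0, "tz": 0, "claw": -0.05},
    {"wx": 0, "wy": 0, "wz": 0, "tx": -0.06, "ty": 0, "tz": 0, "claw": -0.3},
    {"wx": 0, "wy": 0, "wz": 0, "tx": -0.06, "ty": 0, "tz": 0, "claw": -0.5},
    {"wx": 0, "wy": 0, "wz": 0, "tx": -0.06, "ty": 0, "tz": 0, "claw": -0.5},
    {"wx": 0, "wy": 0, "wz": 0, "tx": 0, "ty": 0, "tz": 0, "claw": -0.5},
    {"wx": 0, "wy": 0, "wz": 0, "tx": 0, "ty": 0, "tz": 0, "claw": -0.5},
  ],
  grip_force=50,
)

```text
clock: 35.38
eef_pos: [516.4, 345.0, 205.1]
tcp_rot: [0.434, 0.558, -0.435, 0.558]
force: [-0.1, 0.1, -1.5]
finger_gap: 63.9
```

```bash
python3 - <<'E'
from bench import ctrl
from h import *
s=ctrl.sense();print(s["clock"],s["eef_pos"],s["force"],s["finger_gap"])
w=ctrl.snapshot("wrist");guard(s,w,(538,385),130,16)
d=ctrl.snapshot("top");sc=ctrl.snapshot("scene")
a=cv2.resize(d["pixels"][120:320,110:440],None,fx=2,fy=2,interpolation=cv2.INTER_CUBIC)
b=cv2.resize(w["pixels"],None,fx=.5,fy=.5);c=cv2.resize(sc["pixels"],None,fx=.5,fy=.5)
o=np.zeros((600,660,3),np.uint8);o[:400]=a;o[400:600,:267]=cv2.resize(b,(267,200));o[400:600,280:547]=cv2.resize(c,(267,200))
cv2.imwrite("pics/fin.png",o[:,:,::-1])
old=pickle.load(open("top.pkl","rb"));R,t=cam(d)
hs=lambda x:cv2.cvtColor(x["pixels"],cv2.COLOR_RGB2GRAY).astype(int)
for n,(u,v) in dict(jar=(279,192),shA=(277,145),shB=(272,252),brush=(320,136),cement=(239,127)).items():
    D=hs(d)[v-12:v+12,u-14:u+14]-hs(old)[v-12:v+12,u-14:u+14];print(n,abs(D).mean().round(1))
E
```

```text
35.375 [516.38633427 345.00261152 205.14384902] [-0.06812147  0.08460333 -1.52131423] 63.85309877921519
guard [492.2 427.1] rectc 491.9 429.0 size 18 52 head -70.1 z 16.3 uv [280.  93.]
guard [580.  344.9] rectc 580.0 341.6 size 18 51 head -68.3 z 16.4 uv [338. 188.]
jar 4.6
shA 2.7
shB 2.9
brush 2.7
cement 2.8
```

View pics/fin.png

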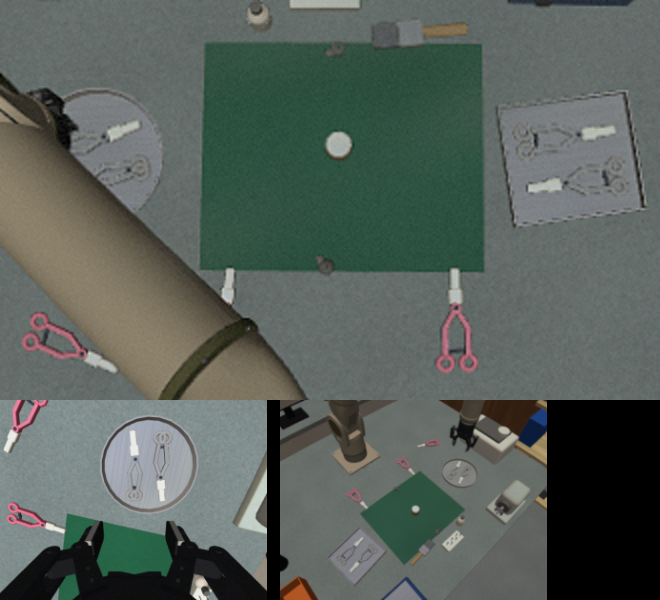

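All four clamps are placed. Two wide-handled ones lie side by side in the tray at composite (555,135) and (578,180), and two narrowed ones lie in the dish at (150,465), in the wrist inset. The bystanders are where they were, and the gripper is clear.

```bash
python3 -c "
from bench import ctrl
print(ctrl.job_done())"
```

```text
the job is handed in; nothing more can be done
None
```

I tested all four clamps, placed each one, and handed the job in; the robot clock read about 35 s at the last check. No verdict was reported.

| Clamp (where found) | Handle gap when first squeezed | Kind | Placed |
|---|---|---|---|
| Near-right | 42.0 mm | ratcheted | tray |
| Near-left | 40.8 mm | ratcheted | tray |
| Far-right | 30.9 mm | open, squeezed fully closed | dish |
| Far-left | 29.8 mm | open, squeezed fully closed | dish |

**Last checks:**
- **Flat:** the top of every clamp's guard reads z = 16.3–16.4 mm, which means flat on a 4 mm floor.
- **Position:** all four middles are roughly 25–45 mm from the tray or dish centre, well inside the limits. Neither pair overlaps.
- **Bystanders:** the jar, shells, brush and bottle look unmoved against the first top picture. I compared brightness around each one and did not measure distances.
- **Gripper:** it is clear of everything, about 200 mm up.

**What disagreed or went wrong:**
- **Fingertip position:** `tip_extent` (14 mm ahead of the TCP) did not match what I saw. The tips are behind the reported TCP: the wrist camera put them about 16–20 mm behind, while touching the bench suggested about 12 mm.
- **First grasps:** because of that, the first two closings on the near-right clamp passed above the handles and gripped nothing.
- **Bench contact:** the next try pressed the fingertips down with about 49 N. The 40 N limit is stated for the arm and gripper body, so I don't expect the fingertips to count, but I can't confirm that.
- **Gap under a harder grip:** the two ratcheted clamps' handle gaps read 39.1–40.7 mm at 60 N. That is slightly under the 40 mm the brief gives for a ratcheted clamp, but they never gave towards 30 mm.

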